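# Load and clamp the vacuum sample chamber

### The job

Get the vacuum chamber ready for degassing the turned parts: first swing the lamp arm about a quarter turn clear to the left, then stand each of the turned parts waiting on the right upright on a pad of its own on the chamber base, with no edge over the pad's rim. Then set the bell cover squarely on the base over them, swing both halves of the clamp ring fully shut round the two flanges and fold the latch bar down flat across the joint. Leave the gauge, the loupe and the steel block where they stand, and leave the lamp arm clear.

Things in the scene. Friction and masses are not known exactly. Their poses are not given: they have to be found in the camera images.
- seat (a point): centre of the sealing face of the fixed vacuum chamber base, a steel pedestal with a flange 126 mm in diameter (flange 7 mm thick, its top face 46 mm over the table). Its x axis points from the latch side (front) to the ring hinge (rear), y to the left, z up; everything on the station turns with it. The foot plate is 215 x 170 mm, 10 mm thick, centred below
- pad_0 (a point): centre of the top of pad 0, a round black rubber pad 40 mm across, 4 mm proud of the sealing face, 30 mm from the seat's centre
- pad_1 (a point): centre of the top of pad 1, a round black rubber pad 40 mm across, 4 mm proud of the sealing face, 30 mm from the seat's centre
- pad_2 (a point): centre of the top of pad 2, a round black rubber pad 40 mm across, 4 mm proud of the sealing face, 30 mm from the seat's centre
- lamp_hinge (a point): vertical hinge axis of the lamp arm, on top of a post (26 mm hub, top 181 mm over the table) left of and in front of the chamber; the arm is a 12 mm bar, 170 mm over the table, with a round lamp head 64 mm across at its end, 220 mm from the hinge
- lamp_pin (a point): grip point on the lamp arm's upright round pin, 12 mm thick, standing on the bar 130 mm from the hinge; this point is 40 mm above the bar's centre line, the pin's top 18 mm higher still
- lamp_arm (a joint): lamp arm angle, rad: 0 = head over the chamber; grows counter-clockwise seen from above, to the left and rear, to a stop at 1.9; a clear quarter turn is 1.57. Stiff hinge (0.12 N m), stays where it is left
- ring_hinge (a point): vertical hinge axis of both clamp ring halves, 84 mm behind the seat's centre
- ring_left_pin (a point): grip point on the upright round pin of the left half ring, 12 mm thick; its top is 15 mm above this point, the ring's top face 40 mm below it. With the half shut this point lies 90 mm from the chamber's axis, 55 degrees to the left of straight ahead towards the latch side
- ring_right_pin (a point): the same on the right half ring, mirrored
- ring_left (a joint): opening of the left half ring about ring_hinge, rad: 0 = shut round the flanges (stop), grows as it swings out to the left (clockwise from above), 0.9 at most. Stiff hinge (0.25 N m), stays where it is left. The half is a dark steel channel, 148 mm outside diameter, from 37 to 57 mm over the table
- ring_right (a joint): the same for the right half, growing as it swings out to the right (counter-clockwise from above)
- latch_pivot (a point): pivot of the latch bar on the front end of the right half ring, 63 mm over the table; the pivot axis is level and, with the ring shut, parallel to the seat's x axis
- latch_tip (a point): point on the middle line of the latch bar, 50 mm from the pivot, 2 mm short of the bar's end; the bar is 13 mm wide and 7 mm thick
- latch (a joint): latch bar angle, rad: 0 = folded flat to the left across the joint of the two halves (shut, stop); 1.57 = standing straight up; it is pushed over to the left and down. Stays where it is left (0.05 N m)
- cover: centre of the underside of the loose aluminium bell cover, 0.28 to 0.46 kg, which stands on the dark bench mat (2 mm thick) on the right, as the turned parts do: open underneath, flange 126 mm across and 7 mm thick, dome 112 mm across outside and 106 mm inside, 59 mm clear height inside, 65 mm to the dome's top, round knob above; z up
- cover_knob (a point): grip point at the middle of the cover's round knob, 26 mm across; the knob ends 12 mm above this point, 92 mm above the cover's underside; this point is 80 mm above the underside
- sample_0_centre (a point): centre (half-way up) of a slim turned steel part, 22 mm in diameter; the part is a plain cylinder standing upright, 34 mm tall; z along its axis. Loose, 60 g; may be absent (None)
- sample_1_centre (a point): centre (half-way up) of a slim turned steel part, 22 mm in diameter; the part is a plain cylinder standing upright, 34 mm tall; z along its axis. Loose, 60 g; may be absent (None)
- sample_2_centre (a point): centre (half-way up) of a wide pale-yellow turned part, 30 mm in diameter; the part is a plain cylinder standing upright, 22 mm tall; z along its axis. Loose, 60 g; may be absent (None)
- sample_3_centre (a point): centre (half-way up) of a wide pale-yellow turned part, 30 mm in diameter; the part is a plain cylinder standing upright, 22 mm tall; z along its axis. Loose, 60 g; may be absent (None)
- gauge: bystander: upright gauge rod with round foot, 28 mm across, 102 mm tall; origin under its centre
- eye_loupe: bystander: black eye loupe, 38 mm across, 30 mm tall; origin under its centre
- block: bystander: steel block 25 x 50 x 25 mm; origin under its centre
Things that resemble listed ones, but are neither listed nor needed, are in the scene too. Leave any red look-alike of the part that bears sample_0_centre alone.

How it is judged:
By the outcome, as a careful person would: the job done as asked, in the order asked, and still so for the second after the job is handed in, with the robot touching nothing.
Of sample_0, sample_1, sample_2, sample_3 only 2 to 3 are there at a start; the rules pass over those that are not, and their reading is None.
At some moment in a run one of cover may be knocked a few centimetres aside while the robot is not near it.
It also fails if it takes over 210 s, if anything falls off the work surface, if the arm or the gripper's body presses on something with over 40 N, if the wrist force passes 120 N, or if a joint passes its speed limit or range.

### The arm

A 6-joint arm with a two-finger parallel gripper is mounted at the origin on a cart in front of the work surface, level with it; the furniture and walls round the work are solid. World frame = base frame: x ahead of the robot, y to its left, z up, the work surface at z = 0. Lengths are in m, angles in rad, forces in N, time in s.
With the tool pointing down it reaches from about 0.375 to 0.925 m from the base axis. Payload 5.7 kg.
Tool frame: the origin (TCP) lies midway between the tips of the shut fingers; the grasp point (between the pads) lies 19 mm behind it (grasp_offset is the z of the grasp point in the tool frame, in m); z points along the fingers, y is the line along which they close (so a half turn about z gives the same grasp; the last joint's range is limited). The gripper opens to 88 mm and grips with 3 to 60 N. Pads are 20 mm wide; open, the fingers measure 115 mm over their backs; the gripper's body (75 mm by 178 mm) begins 61 mm behind the grasp point.
Start: joints at [-1.233, 0.359, 1.51, -0, 1.272, -0.115], TCP at [0.262, -0.54, 0.223] pointing down, gripper open.
Joint ranges: [-2.97, 2.97], [-1.01, 2.36], [0.21, 2.38], [-0.96, 4.11], [0.2, 2.71], [-2.98, 2.98]. Speed limits (rad/s): [2.39, 2.39, 3.14, 3.14, 3.14, 3.14].

### API

Orientations are given as a unit quaternion [x, y, z, w].
In Python, from plant import * gives the robot as it stands.
- The arm moves only by the tool step_arm, never from a script. Its argument "steps" is a list of rows, each a list of 3 entries, a list of its own where there are three numbers: the shift along the world's x, y, z in m, then the turn, a rotation vector about the world's x, y, z in degrees, then the closure, from 0 (fully open) to 1 (shut). A call has 1 to 8 rows; each row is the pose to reach, as a shift and turn from the pose commanded when the call began; what a row does not reach only later rows make up. A row lasts 1/8 s, in which the tool goes at most 62.5 mm and 10.7 degrees, less where a joint would pass 70% of its speed; a pose out of reach is approached as far as the arm can. A call with a gripper value outside its range is refused whole. The fingers move at their own pace and stop on an object; "newtons" is the grip in N (left out, the last holds). Time passes only in rows, so rows that repeat a pose let the fingers close. It gives the time, the measured TCP pose, the force, the opening and the grip force at its end, in the units of the state.
- sense(): the state, without advancing time (a new reading comes with each control period).
- camera(name): name is "side" or "top" or "wrist"; returns (picture, depth): 480x640x3 uint8, red, green, blue; 480x640 float32, m along the optical axis (not along the pixel's ray), 0 where there is no reading.
- camera_model(name): a dict with "vfov" (degrees; the focal length in pixels is half the picture's height over the tangent of half this angle, whatever the lens; pixels are square), "cx", "cy" (the principal point, pixels), "R" (3x3) and "t" (3): a world point X has camera coordinates R X + t; the wrist camera has in their place "tool_from_camera" (4x4, takes a point from camera to tool coordinates, whose origin is the TCP and whose axes are the flange's). Camera axes: x right, y down, z forward; pixel columns grow to the right and rows downward; lengths in m; the calibration is good to about 2 mm. The wrist camera is an equidistant fisheye: a pixel r from the principal point sees the ray r / f radians off the axis. A picture is of the moment at which its call begins: read the wrist's pose just before it. camera_model takes no time and is no camera call.
- sign_off(): hands the job in; it is judged then, once.
The state is a dict: "clock": time; "joint_pos": joint angles; "joint_velocities": joint speeds; "effort": joint torques, N m; "position": TCP position; "tcp_rot": TCP orientation; "force": force on the tool from outside, world axes, zero at the start; "wrist_torque": the same for the moment, N m; "opening": finger opening in m; "grasp_force": force on a finger pad.
Only numpy, scipy, OpenCV 4.12 (cv2) and the standard library are available. Lean on these libraries where they do the work, as an engineer would, in place of code of your own. Each camera call takes 0.05 s, during which the arm holds its last target. There are 200 camera calls.

## Working session

There is one attempt and no reset: what is moved stays moved. The work goes in short steps, Python scripts to look and compute and a tool call to move; the robot and the scene stay as the last step left them, time stands still between calls to the robot, and variables do not carry over. Pictures are saved under pics/ and viewed, at most 14 in all, crops included, and the job is handed in when it is done.

Besides the shell and the picture viewer there is one more tool, called after ">>>" by a JSON object that holds its "api" and its "payload", one argument or row to a line. step_arm: Moves the arm, as the interface text tells. Its arguments: {"type":"object","properties":{"steps":{"type":"array","items":{"type":"array"}},"newtons":{"type":"number"}},"required":["steps"]}

```bash
ls; mkdir -p pics; cat > h.py <<'E'
from plant import *
import numpy as np, cv2
from scipy.spatial.transform import Rotation as Ro
def shot(n):
    s=sense(); p,d=camera(n); return s,p,d
def save(p,f,box=None,sc=1):
    if box: p=p[box[1]:box[3],box[0]:box[2]]
    p=cv2.resize(p,None,fx=sc,fy=sc); cv2.imwrite('pics/'+f,p[:,:,::-1])
def ray(n,uv,s=None):
    m=camera_model(n); f=240/np.tan(np.radians(m['vfov'])/2)
    a=np.array([uv[0]-m['cx'],uv[1]-m['cy']],float)
    if n=='wrist':
        r=np.hypot(*a); th=r/f; k=np.sin(th)/max(r,1e-9)
        dc=np.array([a[0]*k,a[1]*k,np.cos(th)])
        T=m['tool_from_camera']; T=np.array(T); R=Ro.from_quat(s['tcp_rot']).as_matrix()
        return R@T[:3,3]+np.array(s['position']), R@T[:3,:3]@dc
    R=np.array(m['R']);t=np.array(m['t'])
    return -R.T@t, R.T@np.array([a[0]/f,a[1]/f,1.])
def onz(n,uv,z,s=None):
    o,d=ray(n,uv,s); return (o+d*(z-o[2])/d[2])
def cloud(n,d,s=None):
    m=camera_model(n); f=240/np.tan(np.radians(m['vfov'])/2)
    v,u=np.mgrid[:480,:640]; R=np.array(m['R']);t=np.array(m['t'])
    P=np.stack([(u-m['cx'])/f*d,(v-m['cy'])/f*d,d],-1)
    return (P-t)@R
E
python3 - <<'E'
from h import *
for n in('top','side','wrist'):
    s,p,d=shot(n); save(p,n+'0.png'); np.savez('/tmp/'+n,p=p,d=d); m=camera_model(n); print(n,{k:np.round(v,3).tolist() for k,v in m.items()},(d>0).mean())
print(s)
E
```

```text
pics
top {'vfov': 56.918, 'cx': 324.518, 'cy': 234.065, 'R': [[0.02, -1.0, 0.004], [-0.991, -0.021, -0.133], [0.134, -0.001, -0.991]], 't': [-0.071, 0.562, 1.033]} 0.9959342447916667
side {'vfov': 53.797, 'cx': 323.74, 'cy': 242.564, 'R': [[0.997, 0.069, -0.025], [0.002, -0.362, -0.932], [-0.074, 0.93, -0.361]], 't': [-0.547, 0.115, 1.408]} 0.9419401041666666
wrist {'vfov': 65.706, 'cx': 316.688, 'cy': 241.732, 'tool_from_camera': [[0.0, -0.96, -0.279, 0.076], [1.0, 0.001, -0.001, -0.001], [0.001, -0.279, 0.96, -0.162], [0.0, 0.0, 0.0, 1.0]]} 0.9956022135416667
{'clock': 0.1, 'joint_pos': array([-1.23309164e+00,  3.59431798e-01,  1.51129907e+00, -1.30181386e-05,
        1.27247964e+00, -1.15102860e-01]), 'joint_velocities': array([-0.00179765, -0.00182496, -0.0027426 ,  0.00102309, -0.0001044 ,
        0.00112347]), 'effort': array([-2.66003326e-04, -5.16353059e+01, -2.71406275e+01,  6.76610135e-02,
        2.75497284e-02, -3.24223413e-05]), 'position': array([ 0.26228139, -0.53896723,  0.22190391]), 'tcp_rot': array([ 9.74479206e-01,  2.24476328e-01, -9.60300948e-05, -8.03230948e-04]), 'force': array([-0.60121627, -0.50662333, -0.45279612]), 'wrist_torque': array([-0.00199471,  0.01318953, -0.02885685]), 'grasp_force': 0.0, 'opening': 0.08761116705119747}
```

View pics/top0.png

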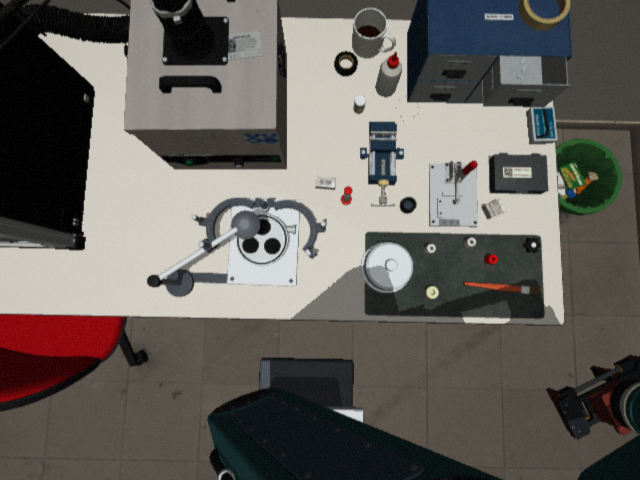

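View pics/side0.png

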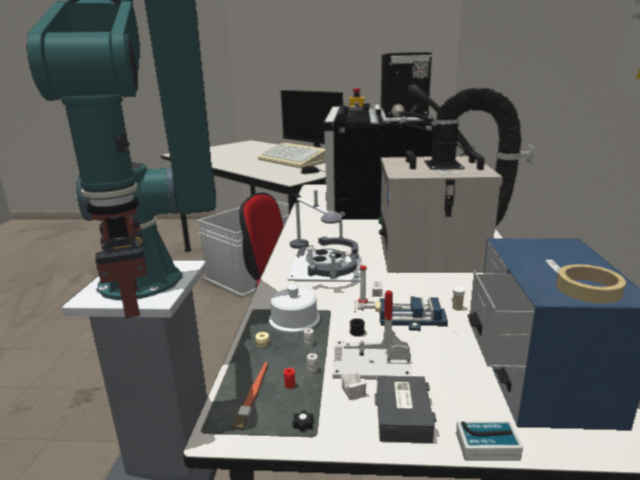

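The top view shows the station at about (265,240) with the lamp hinge at (153,282) and its head at (246,225). The cover is at (387,267). Slim parts are at (431,248) and (472,242), a yellow one at (432,292), and the red decoy at (491,258).

```bash
python3 - <<'E'
from h import *
z=np.load('/tmp/top.npz'); p,d=z['p'],z['d']
save(p,'stn.png',(140,185,340,300),4)
C=cloud('top',d)
def show(nm,box):
    x0,y0,x1,y1=box; c=C[y0:y1,x0:x1]; print(nm)
    return c
# heights
for nm,(u,v) in dict(hinge=(153,282),post=(180,284),pin=(207,244),head=(246,224),cover=(387,267),knob=(388,264),s0=(431,248),s1=(472,242),y=(432,292),red=(491,258),mat=(450,270),plate=(240,270)).items():
    print(nm,C[v,u].round(3), C[v-2:v+3,u-2:u+3,2].max().round(3))
# blobs on mat: height>12mm
m=((C[...,2]>0.012)&(C[...,2]<0.16)&(C[...,0]>0.25)&(C[...,0]<0.6)).astype(np.uint8)
n,l,st,ce=cv2.connectedComponentsWithStats(m)
for i in range(1,n):
    if st[i,4]>15:
        q=C[l==i]; print(ce[i].round(1),st[i,4],q.min(0).round(3),q.max(0).round(3),'top c',((q[q[:,2]>q[:,2].max()-.006]).mean(0)).round(4))
E
```

```text
hinge [0.437 0.292 0.182] 0.183
post [0.437 0.288 0.018] 0.042
pin [0.517 0.181 0.196] 0.214
head [0.562 0.106 0.18 ] 0.183
cover [ 0.484 -0.203  0.093] 0.096
knob [ 0.49  -0.204  0.098] 0.098
s0 [ 0.537 -0.321  0.022] 0.04
s1 [ 0.553 -0.418  0.031] 0.039
y [ 0.43  -0.324  0.012] 0.025
red [ 0.514 -0.462  0.036] 0.04
mat [ 0.485 -0.37   0.007] 0.007
plate [0.474 0.146 0.01 ] 0.013
[ 53.5 232.3] 1896 [0.514 0.534 0.012] [0.6  0.73 0.16] top c [0.5569 0.5477 0.157 ]
[207.1 226.4] 357 [0.536 0.2   0.034] [0.599 0.244 0.116] top c [0.5867 0.2378 0.1125]
[265.8 243. ] 1874 [0.478 0.009 0.012] [0.6   0.174 0.16 ] top c [0.5488 0.0917 0.1584]
[313.1 236.2] 407 [ 0.503 -0.06   0.037] [ 0.6   -0.007  0.122] top c [ 0.5112 -0.0227  0.1187]
[446.6 224.7] 52 [ 0.594 -0.401  0.012] [ 0.599 -0.321  0.02 ] top c [ 0.5965 -0.3646  0.016 ]
[469.6 242.5] 95 [ 0.541 -0.424  0.012] [ 0.562 -0.404  0.042] top c [ 0.5522 -0.4125  0.0375]
[532.  245.3] 167 [ 0.532 -0.591  0.012] [ 0.567 -0.551  0.026] top c [ 0.5486 -0.5692  0.0212]
[387.6 266.7] 1922 [ 0.428 -0.266  0.012] [ 0.548 -0.15   0.099] top c [ 0
[... 152 characters left out ...]
.545 -0.306  0.04 ] top c [ 0.5349 -0.3168  0.0373]
[491.1 259.5] 96 [ 0.501 -0.476  0.013] [ 0.521 -0.454  0.041] top c [ 0.5123 -0.4652  0.0373]
[178.1 283. ] 533 [0.408 0.26  0.012] [0.471 0.323 0.146] top c [0.4385 0.2869 0.144 ]
[292.4 280.7] 18 [0.443 0.01  0.012] [0.46  0.027 0.016] top c [0.4505 0.0167 0.0135]
[493.8 286.8] 18 [ 0.44  -0.485  0.012] [ 0.452 -0.467  0.016] top c [ 0.4457 -0.475   0.0131]
[503.2 285.9] 18 [ 0.443 -0.51   0.012] [ 0.451 -0.488  0.015] top c [ 0.4483 -0.4981  0.0131]
[431.6 292.4] 129 [ 0.416 -0.336  0.012] [ 0.442 -0.306  0.03 ] top c [ 0.4289 -0.3216  0.0259]
[528.6 289.8] 94 [ 0.43  -0.59   0.012] [ 0.449 -0.529  0.018] top c [ 0.4401 -0.5589  0.0141]
```

View pics/stn.png

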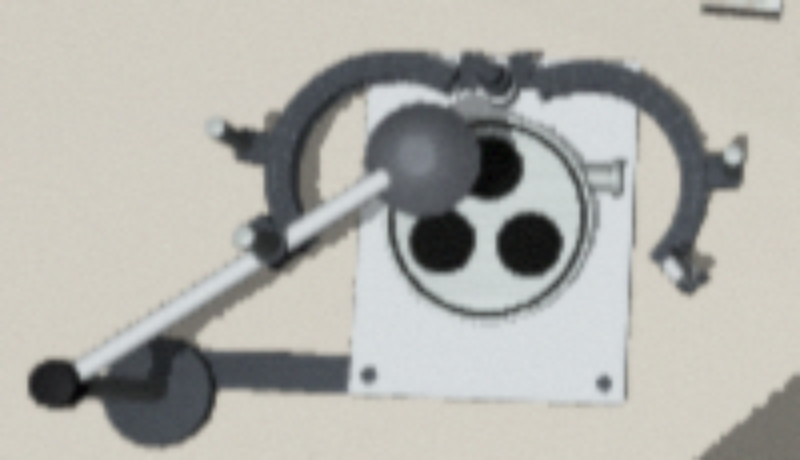

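The crop shows the three pads clearly. The lamp pin top is at crop (243,238), its foot at (265,245), and the hinge at (55,383). The latch stands at the right ring's front end (680,270).

```bash
python3 - <<'E'
from h import *
px=lambda u,v:(140+u/4-.4,185+v/4-.4)
for nm,u,v,z in [('pintop',243,238,.228),('pinfoot',268,243,.178),('hinge',55,383,.181),('head',422,158,.182),('seat',488,217,.046),('padA',487,168,.050),('padB',442,240,.05),('padC',529,243,.05),('rhinge',492,80,.06),('Lpintop',215,128,.112),('Rpintop',737,150,.112),('latch',672,265,.1)]:
    print(nm,onz('top',px(u,v),z).round(4))
z=np.load('/tmp/top.npz'); p,d=z['p'],z['d']
# pads mask
m=(p.max(2)<45).astype(np.uint8); m[:, :225]=0; m[:,300:]=0; m[:215]=0;m[265:]=0
n,l,st,ce=cv2.connectedComponentsWithStats(m)
for i in range(1,n):
    if st[i,4]>60: print(st[i],onz('top',ce[i],.05).round(4))
E
```

```text
pintop [0.513 0.186 0.228]
pinfoot [0.5159 0.1868 0.178 ]
hinge [0.4409 0.2916 0.181 ]
head [0.5619 0.1077 0.182 ]
seat [0.5479 0.0912 0.046 ]
padA [0.5769 0.0924 0.05  ]
padB [0.533  0.1174 0.05  ]
padC [0.5323 0.0656 0.05  ]
rhinge [0.6286 0.09   0.06  ]
Lpintop [0.5874 0.2379 0.112 ]
Rpintop [ 0.5809 -0.0571  0.112 ]
latch [ 0.5161 -0.0217  0.1   ]
[258 219  12  15 130] [0.5773 0.0869 0.05  ]
[243 238  15  14 170] [0.5323 0.1174 0.05  ]
[265 239  15  14 169] [0.5317 0.0655 0.05  ]
```

>>> {"api": "step_arm", "payload": {
  "steps": [
    [[0.03,0.08,0.06],[0,0,-10],0.3],
    [[0.05,0.14,0.09],[0,0,-20],0.3],
    [[0.07,0.2,0.09],[0,0,-30],0.3],
    [[0.09,0.26,0.09],[0,0,-36],0.3],
    [[0.11,0.32,0.09],[0,0,-36],0.3],
    [[0.13,0.38,0.09],[0,0,-36],0.3],
    [[0.15,0.44,0.09],[0,0,-36],0.3],
    [[0.17,0.5,0.09],[0,0,-36],0.3]
  ]
}}

```text
clock: 1.15
position: [0.4171, -0.0842, 0.3126]
tcp_rot: [0.996, -0.088, 0.0, 0.0]
force: [1.1, 0.1, 0.9]
opening: 0.0613
grasp_force: 0.0
```

>>> {"api": "step_arm", "payload": {
  "steps": [
    [[0.02,0.055,0],[0,0,0],0.4],
    [[0.04,0.11,0],[0,0,0],0.4],
    [[0.06,0.165,-0.01],[0,0,0],0.4],
    [[0.082,0.226,-0.03],[0,0,0],0.4],
    [[0.082,0.226,-0.03],[0,0,0],0.4],
    [[0.082,0.226,-0.03],[0,0,0],0.4]
  ]
}}

```text
clock: 1.9
position: [0.4984, 0.1397, 0.282]
tcp_rot: [0.996, -0.087, -0.001, 0.0]
force: [-0.7, -0.0, -0.0]
opening: 0.053
grasp_force: 0.0
```

```bash
python3 - <<'E'
from h import *
s,p,d=shot('wrist'); save(p,'w1.png'); print(s['position'],s['opening'])
m=camera_model('wrist');f=240/np.tan(np.radians(m['vfov'])/2)
# predicted pixel of the pin top
def proj(X):
    T=np.array(m['tool_from_camera']);R=Ro.from_quat(s['tcp_rot']).as_matrix()
    c=T[:3,:3].T@(R.T@(np.array(X)-s['position'])-T[:3,3]); r=np.hypot(c[0],c[1]);th=np.arctan2(r,c[2]);return c[:2]/r*th*f+[m['cx'],m['cy']]
print(proj([.5145,.1865,.228]),proj([.5145,.1865,.178]))
E
```

```text
[0.49841238 0.1396534  0.28203447] 0.052973251429724415
[238.78505458 249.61651985] [252.11251202 229.46555021]
```

View pics/w1.png

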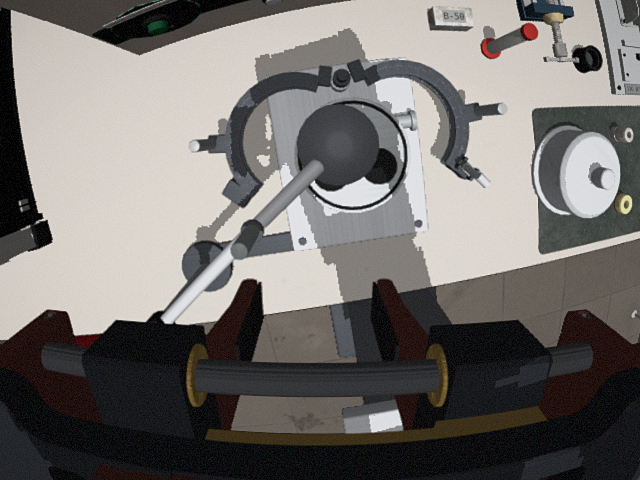

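The wrist view shows the pin top at (238,252), within 3 px of the prediction, so I can grip it.

>>> {"api": "step_arm", "payload": {
  "newtons": 10,
  "steps": [
    [[0.016,0.047,0],[0,0,0],0.4],
    [[0.016,0.047,-0.01],[0,0,0],0.4],
    [[0.016,0.047,-0.05],[0,0,0],0.4],
    [[0.016,0.047,-0.09],[0,0,0],0.4],
    [[0.016,0.047,-0.09],[0,0,0],1],
    [[0.016,0.047,-0.09],[0,0,0],1],
    [[0.016,0.047,-0.09],[0,0,0],1],
    [[0.016,0.047,-0.09],[0,0,0],1]
  ]
}}

```text
clock: 2.95
position: [0.5158, 0.1869, 0.1939]
tcp_rot: [0.996, -0.088, 0.001, -0.0]
force: [-0.3, 0.0, -0.4]
opening: 0.0164
grasp_force: 0.0
```

>>> {"api": "step_arm", "payload": {
  "steps": [
    [[0,0,0],[0,0,0],1],
    [[0,0,0],[0,0,0],1],
    [[0.013,0.01,0],[0,0,0],1],
    [[0.024,0.022,0],[0,0,0],1],
    [[0.034,0.036,0],[0,0,0],1],
    [[0.042,0.05,0],[0,0,0],1],
    [[0.048,0.066,0],[0,0,0],1],
    [[0.052,0.083,0],[0,0,0],1]
  ]
}}

```text
clock: 3.95
position: [0.5682, 0.2707, 0.1933]
tcp_rot: [0.996, -0.088, 0.001, -0.0]
force: [1.0, -2.3, 5.3]
opening: 0.0118
grasp_force: 10.0
```

>>> {"api": "step_arm", "payload": {
  "steps": [
    [[0.001,0.017,0],[0,0,0],1],
    [[0.001,0.033,0],[0,0,0],1],
    [[-0.002,0.05,0],[0,0,0],1],
    [[-0.006,0.066,0],[0,0,0],1],
    [[-0.012,0.08,0],[0,0,0],1],
    [[-0.017,0.089,0],[0,0,0],1],
    [[-0.017,0.089,0],[0,0,0],0.5],
    [[-0.017,0.089,0],[0,0,0],0.5]
  ]
}}

```text
clock: 4.95
position: [0.549, 0.3588, 0.1917]
tcp_rot: [0.996, -0.088, -0.001, 0.0]
force: [-0.6, -0.6, -0.3]
opening: 0.0285
grasp_force: 0.0
```

>>> {"api": "step_arm", "payload": {
  "steps": [
    [[0,0,0],[0,0,0],0.5],
    [[0,0,0.05],[0,0,0],0.5],
    [[0,0,0.1],[0,0,0],0.5],
    [[-0.015,-0.06,0.11],[0,0,0],0.5],
    [[-0.03,-0.12,0.11],[0,0,0],0.5],
    [[-0.04,-0.18,0.11],[0,0,0],0.5],
    [[-0.05,-0.24,0.11],[0,0,0],0.5],
    [[-0.06,-0.29,0.11],[0,0,0],0.5]
  ]
}}

```text
clock: 5.95
position: [0.4891, 0.0666, 0.3025]
tcp_rot: [0.996, -0.088, 0.0, 0.0]
force: [1.0, -0.1, 0.9]
opening: 0.0437
grasp_force: 0.0
```

```bash
python3 - <<'E'
from h import *
s,p,d=shot('wrist'); save(p,'w2.png'); print(s['position'],s['opening'],s['joint_pos'].round(2))
s,p,d=shot('top'); save(p,'t2.png',(140,110,540,330),2)
E
```

```text
[0.48914868 0.06660295 0.30247996] 0.04370798804044858 [-0.    0.14  1.62 -0.    1.39  1.74]
```

View pics/w2.png

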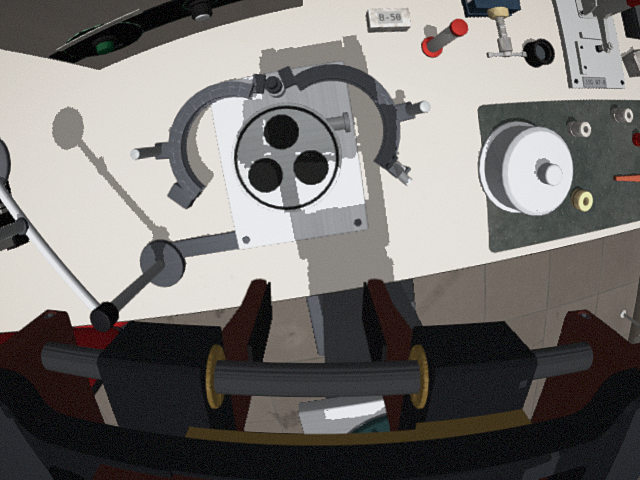

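View pics/t2.png

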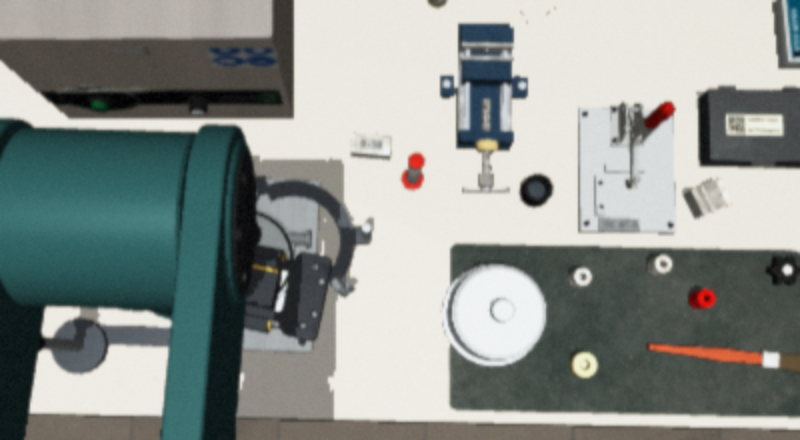

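The lamp is clear. In the wrist view the pads are at (281,132), (265,176) and (311,167), and the parts are still in place.

```bash
cat >> h.py <<'E'
def pads(s,p,thr=45):
    m=(p.max(2)<thr).astype(np.uint8); n,l,st,ce=cv2.connectedComponentsWithStats(m); o=[]
    for i in range(1,n):
        if 400<st[i,4]<6000 and .6<st[i,2]/st[i,3]<1.7:
            q=onz('wrist',ce[i],.05,s)
            if np.hypot(q[0]-.547,q[1]-.0915)<.05: o.append(q); print(st[i],q.round(4))
    return np.array(o)
E
python3 - <<'E'
from h import *
s,p,d=shot('wrist'); o=pads(s,p); print('seat',o.mean(0))
# yaw via ring-hinge and plate holes etc.
for nm,uv,z in [('holeL',(245,240),.01),('holeR',(358,223),.01),('rhinge',(274,86),.06),('Lpin',(137,154),.112),('Rpin',(424,107),.112),('latchtip',(407,181),.11),('latchbase',(393,168),.063)]: print(nm,onz('wrist',uv,z,s).round(4))
s,p,d=shot('top'); hsv=cv2.cvtColor(p,cv2.COLOR_RGB2HSV)
C=cloud('top',d)
m=((C[...,2]>0.02)&(C[...,2]<0.16)&(C[...,0]>0.35)&(C[...,0]<0.59)&(C[...,1]<-.14)).astype(np.uint8)
n,l,st,ce=cv2.connectedComponentsWithStats(m)
for i in range(1,n):
    if st[i,4]>15:
        q=C[l==i]; h=np.percentile(q[:,2],95); q=q[q[:,2]>h-.008]; lo,hi=q.min(0),q.max(0); print(ce[i].round(1),st[i,4],((lo+hi)/2).round(4),(hi-lo).round(3),p[l==i].mean(0).round())
E
```

```text
[232 106 104 104 556] [0.5535 0.0884 0.05  ]
[262 115  34  34 894] [0.5766 0.092  0.05  ]
[292 151  33  33 868] [0.5315 0.0671 0.05  ]
[247 158  33  34 860] [0.5324 0.1185 0.05  ]
seat [0.54851004 0.09147285 0.05      ]
holeL [0.4518 0.1657 0.01  ]
holeR [0.4477 0.0195 0.01  ]
rhinge [0.6265 0.0865 0.06  ]
Lpin [0.5867 0.2333 0.112 ]
Rpin [ 0.5759 -0.0552  0.112 ]
latchtip [ 0.5065 -0.0277  0.11  ]
latchbase [ 0.5157 -0.0246  0.063 ]
[470.1 242.4] 81 [ 0.552  -0.4136  0.0358] [0.02  0.021 0.01 ] [174. 172. 165.]
[388.1 266.5] 1857 [ 0.4885 -0.2116  0.0919] [0.023 0.025 0.012] [226. 229. 230.]
[532.1 245. ] 28 [ 0.5494 -0.5675  0.0229] [0.015 0.022 0.006] [144. 146. 145.]
[430.2 248.6] 75 [ 0.5352 -0.3168  0.0361] [0.02  0.021 0.009] [185. 185. 179.]
[491.6 259.4] 86 [ 0.5117 -0.4653  0.0369] [0.02  0.022 0.01 ] [174.  21.  17.]
[432.1 292.5] 107 [ 0.4289 -0.3215  0.0251] [0.027 0.03  0.01 ] [222. 222. 186.]
```

>>> {"api": "step_arm", "payload": {
  "steps": [
    [[0.005,-0.04,0],[0,0,10],0.4],
    [[0.01,-0.09,0],[0,0,20],0.4],
    [[0.02,-0.14,-0.01],[0,0,30],0.4],
    [[0.03,-0.19,-0.02],[0,0,40],0.4],
    [[0.035,-0.24,-0.03],[0,0,50],0.4],
    [[0.04,-0.29,-0.04],[0,0,60],0.4],
    [[0.046,-0.34,-0.06],[0,0,70],0.4],
    [[0.046,-0.384,-0.1],[0,0,80],0.4]
  ]
}}

```text
clock: 7.15
position: [0.539, -0.3167, 0.203]
tcp_rot: [0.817, 0.576, 0.001, 0.002]
force: [0.7, 0.1, -0.7]
opening: 0.0525
grasp_force: 0.0
```

>>> {"api": "step_arm", "payload": {
  "steps": [
    [[0,0,-0.02],[0,0,10],0.4],
    [[0,0,-0.04],[0,0,20],0.4],
    [[0,0,-0.04],[0,0,20],0.4],
    [[0,0,-0.04],[0,0,20],0.4]
  ]
}}

```text
clock: 7.65
position: [0.5371, -0.3146, 0.163]
tcp_rot: [0.708, 0.706, 0.0, 0.0]
force: [-0.8, -0.4, 0.1]
opening: 0.0527
grasp_force: 0.0
```

```bash
cat >> h.py <<'E'
def proj(X,s):
    m=camera_model('wrist');f=240/np.tan(np.radians(m['vfov'])/2)
    T=np.array(m['tool_from_camera']);R=Ro.from_quat(s['tcp_rot']).as_matrix()
    c=T[:3,:3].T@(R.T@(np.array(X)-s['position'])-T[:3,3]); r=np.hypot(c[0],c[1]);th=np.arctan2(r,c[2]);return c[:2]/r*th*f+[m['cx'],m['cy']]
E
python3 - <<'E'
from h import *
s,p,d=shot('wrist'); save(p,'w3.png'); print(s['position'],s['tcp_rot'],s['opening'],s['joint_pos'].round(2))
for X in ([.535,-.317,.036],[.552,-.4135,.036],[.429,-.3215,.024]): print(proj(X,s))
E
```

```text
[ 0.53705206 -0.31462815  0.16301852] [7.08236024e-01 7.05975632e-01 1.56783241e-04 3.41899484e-04] 0.05268514719031647 [-0.64  0.45  1.53  0.    1.17 -0.64]
[314.8126295  236.65231526]
[334.18456637 339.95017778]
[193.71386425 238.51836714]
```

View pics/w3.png

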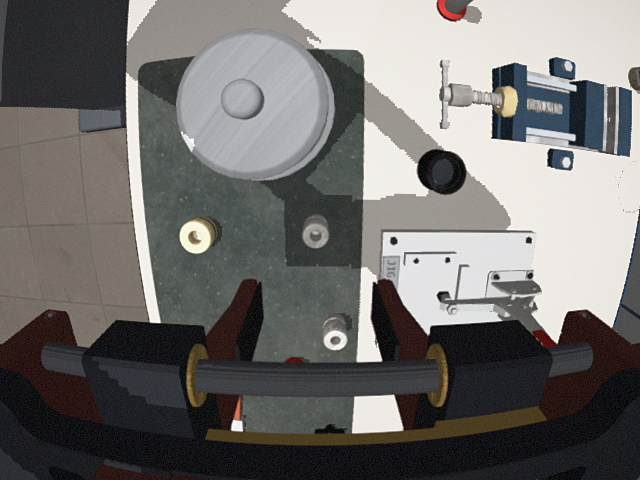

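S0 is seen at (316,233), right below the gripper. Yellow is at (198,236) and S1 at (335,338).

>>> {"api": "step_arm", "payload": {
  "newtons": 15,
  "steps": [
    [[-0.001,0,-0.05],[0,0,0],0.45],
    [[-0.001,0,-0.1],[0,0,0],0.45],
    [[-0.001,0,-0.135],[0,0,0],0.45],
    [[-0.001,0,-0.157],[0,0,0],0.45],
    [[-0.001,0,-0.157],[0,0,0],1],
    [[-0.001,0,-0.157],[0,0,0],1],
    [[-0.001,0,-0.157],[0,0,0],1],
    [[-0.001,0,-0.157],[0,0,0],1]
  ]
}}

```text
clock: 8.7
position: [0.536, -0.3158, 0.0071]
tcp_rot: [0.708, 0.707, 0.0, 0.001]
force: [0.0, -0.2, 6.1]
opening: 0.0216
grasp_force: 15.0
```

```bash
python3 - <<'E'
from h import *
s=dict(position=np.array([ 0.53705206,-0.31462815,0.16301852]),tcp_rot=[.70824,.70598,.00016,.00034])
for uv,z in [((316,233),.036),((335,338),.036),((198,236),.024)]: print(onz('wrist',uv,z,s).round(4))
print(sense()['grasp_force'],sense()['opening'])
E
```

```text
[ 0.536 -0.314  0.036]
[ 0.5527 -0.4114  0.036 ]
[ 0.4332 -0.3192  0.024 ]
15.001677721738815 0.021643202209872887
```

>>> {"api": "step_arm", "payload": {
  "steps": [
    [[0,0,0.06],[0,0,0],1],
    [[0,0.01,0.12],[0,0,0],1],
    [[0.01,0.06,0.16],[0,0,0],1],
    [[0.015,0.12,0.16],[0,0,0],1],
    [[0.02,0.18,0.16],[0,0,0],1],
    [[0.025,0.24,0.16],[0,0,0],1],
    [[0.03,0.3,0.16],[0,0,0],1],
    [[0.035,0.36,0.16],[0,0,0],1]
  ]
}}

```text
clock: 9.7
position: [0.5698, 0.0467, 0.166]
tcp_rot: [0.708, 0.707, 0.0, 0.0]
force: [-0.5, -0.5, -1.0]
opening: 0.0217
grasp_force: 15.0
```

>>> {"api": "step_arm", "payload": {
  "steps": [
    [[0.006,0.046,0],[0,0,0],1],
    [[0.006,0.046,-0.04],[0,0,0],1],
    [[0.006,0.046,-0.06],[0,0,0],1],
    [[0.006,0.046,-0.06],[0,0,0],1]
  ]
}}

```text
clock: 10.2
position: [0.5743, 0.0909, 0.1042]
tcp_rot: [0.707, 0.707, -0.001, -0.001]
force: [-0.5, 0.3, -0.3]
opening: 0.0218
grasp_force: 15.0
```

```bash
python3 - <<'E'
from h import *
s,p,d=shot('wrist'); save(p,'w4.png'); print(s['position'],s['grasp_force'],s['opening']); pads(s,p)
E
```

```text
[0.57429354 0.09094733 0.10424728] 14.999445676803589 0.021813954950584052
[ 218  188   63   64 2994] [0.5328 0.1192 0.05  ]
```

View pics/w4.png

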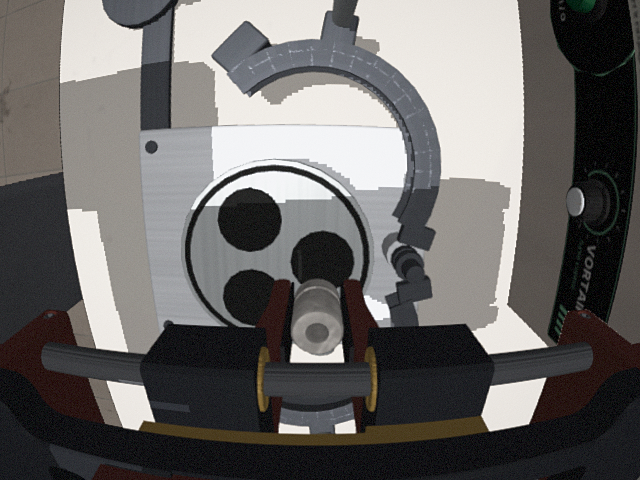

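>>> {"api": "step_arm", "payload": {
  "steps": [
    [[0.003,0.001,-0.025],[0,0,0],1],
    [[0.003,0.001,-0.04],[0,0,0],1],
    [[0.003,0.001,-0.048],[0,0,0],1],
    [[0.003,0.001,-0.048],[0,0,0],1],
    [[0.003,0.001,-0.048],[0,0,0],0.6],
    [[0.003,0.001,-0.048],[0,0,0],0.6],
    [[0.003,0.001,-0.048],[0,0,0],0.6],
    [[0.003,0.001,-0.048],[0,0,0],0.6]
  ]
}}

```text
clock: 11.25
position: [0.579, 0.0919, 0.0577]
tcp_rot: [0.707, 0.707, 0.0, 0.0]
force: [0.6, -0.1, 0.7]
opening: 0.0351
grasp_force: 0.0
```

>>> {"api": "step_arm", "payload": {
  "steps": [
    [[0,0,0.05],[0,0,0],0.6],
    [[0,0,0.11],[0,0,0],0.5],
    [[-0.005,-0.06,0.13],[0,0,0],0.5],
    [[-0.01,-0.12,0.13],[0,0,0],0.45],
    [[-0.015,-0.18,0.13],[0,0,0],0.45],
    [[-0.02,-0.24,0.13],[0,0,0],0.45],
    [[-0.02,-0.3,0.13],[0,0,0],0.45],
    [[-0.024,-0.36,0.13],[0,0,0],0.45]
  ]
}}

```text
clock: 12.25
position: [0.5548, -0.2701, 0.1877]
tcp_rot: [0.707, 0.707, 0.0, 0.0]
force: [0.1, 0.3, 0.2]
opening: 0.0477
grasp_force: 0.0
```

>>> {"api": "step_arm", "payload": {
  "steps": [
    [[0,-0.06,0],[0,0,0],0.4],
    [[0,-0.12,-0.01],[0,0,0],0.4],
    [[0,-0.143,-0.06],[0,0,0],0.4],
    [[0,-0.143,-0.06],[0,0,0],0.4]
  ]
}}

```text
clock: 12.75
position: [0.552, -0.4108, 0.1231]
tcp_rot: [0.708, 0.706, -0.0, -0.004]
force: [-1.2, 0.0, -0.4]
opening: 0.0528
grasp_force: 0.0
```

```bash
python3 - <<'E'
from h import *
s,p,d=shot('wrist'); np.savez('/tmp/w',p=p); print(s['position'],s['grasp_force'],s['opening']); print(proj([.5525,-.412,.036],s))
save(p,'w5.png',(200,170,440,420),2)
E
```

```text
[ 0.55195558 -0.41082125  0.12313932] 0.0 0.052772106436900286
[319.07941297 250.69395643]
```

View pics/w5.png

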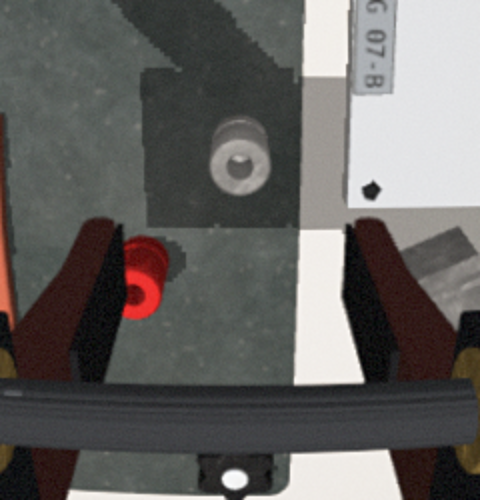

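S1 is at full-image (320,252), as predicted. The red look-alike is clear of the fingers' descent.

>>> {"api": "step_arm", "payload": {
  "newtons": 15,
  "steps": [
    [[0.001,-0.001,-0.05],[0,0,0],0.45],
    [[0.001,-0.001,-0.09],[0,0,0],0.45],
    [[0.001,-0.001,-0.117],[0,0,0],0.45],
    [[0.001,-0.001,-0.117],[0,0,0],1],
    [[0.001,-0.001,-0.117],[0,0,0],1],
    [[0.001,-0.001,-0.117],[0,0,0],1],
    [[0.001,-0.001,-0.117],[0,0,0],1],
    [[0.001,-0.001,-0.117],[0,0,0],1]
  ]
}}

```text
clock: 13.8
position: [0.5573, -0.4129, 0.0128]
tcp_rot: [0.707, 0.707, 0.0, 0.002]
force: [-0.7, 1.7, 6.5]
opening: 0.0217
grasp_force: 15.0
```

>>> {"api": "step_arm", "payload": {
  "steps": [
    [[0,0,0.06],[0,0,0],1],
    [[0,0.01,0.12],[0,0,0],1],
    [[0,0.06,0.16],[0,0,0],1],
    [[-0.01,0.12,0.16],[0,0,0],1],
    [[-0.02,0.18,0.16],[0,0,0],1],
    [[-0.02,0.24,0.16],[0,0,0],1],
    [[-0.02,0.3,0.16],[0,0,0],1],
    [[-0.021,0.36,0.16],[0,0,0],1]
  ]
}}

```text
clock: 14.8
position: [0.5351, -0.0505, 0.1715]
tcp_rot: [0.708, 0.707, 0.001, 0.001]
force: [0.3, 0.3, -1.1]
opening: 0.0222
grasp_force: 15.0
```

>>> {"api": "step_arm", "payload": {
  "steps": [
    [[0,0.06,0],[0,0,0],1],
    [[0,0.12,0],[0,0,0],1],
    [[0,0.17,-0.02],[0,0,0],1],
    [[0,0.17,-0.06],[0,0,0],1],
    [[0,0.17,-0.06],[0,0,0],1]
  ]
}}

```text
clock: 15.42
position: [0.5324, 0.1182, 0.1089]
tcp_rot: [0.707, 0.707, -0.002, -0.002]
force: [-1.2, -0.1, -0.5]
opening: 0.0216
grasp_force: 15.0
```

```bash
python3 - <<'E'
from h import *
s,p,d=shot('wrist'); np.savez('/tmp/w',p=p); print(s['position'],s['grasp_force'],s['opening']); pads(s,p)
save(p,'w6.png',(150,100,470,400),1.5)
E
```

```text
[0.5324162  0.11822451 0.10887594] 14.99913901090622 0.021603119325431124
[ 288  230   61   54 2483] [0.5323 0.1217 0.05  ]
```

View pics/w6.png

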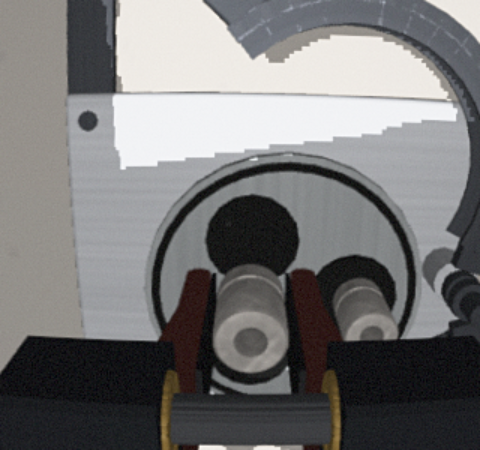

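Part 0 stands well inside the rear pad, and the front-left pad lies just under the held part 1. The pick height reading was a little uncertain, so I'm lowering gently and reading the force.

>>> {"api": "step_arm", "payload": {
  "steps": [
    [[0,0.001,-0.025],[0,0,0],1],
    [[0,0.001,-0.04],[0,0,0],1],
    [[0,0.001,-0.046],[0,0,0],1],
    [[0,0.001,-0.046],[0,0,0],1]
  ]
}}

```text
clock: 15.98
position: [0.5351, 0.1185, 0.0648]
tcp_rot: [0.708, 0.707, 0.0, -0.0]
force: [0.8, -0.1, -0.1]
opening: 0.0219
grasp_force: 15.0
```

>>> {"api": "step_arm", "payload": {
  "steps": [
    [[0,0,-0.001],[0,0,0],1],
    [[0,0,-0.002],[0,0,0],1]
  ]
}}

```text
clock: 16.23
position: [0.5354, 0.1188, 0.063]
tcp_rot: [0.707, 0.707, 0.0, 0.0]
force: [0.8, -0.7, -0.6]
opening: 0.0217
grasp_force: 15.0
```

>>> {"api": "step_arm", "payload": {
  "steps": [
    [[0,0,-0.001],[0,0,0],1],
    [[0,0,-0.002],[0,0,0],1]
  ]
}}

```text
clock: 16.48
position: [0.535, 0.1189, 0.0607]
tcp_rot: [0.707, 0.707, 0.0, 0.0]
force: [-2.3, -0.2, 11.7]
opening: 0.0219
grasp_force: 15.0
```

>>> {"api": "step_arm", "payload": {
  "steps": [
    [[0,0,0],[0,0,0],0.55],
    [[0,0,0],[0,0,0],0.55],
    [[0,0,0],[0,0,0],0.55],
    [[0,0,0.05],[0,0,0],0.55],
    [[0,0,0.11],[0,0,0],0.5],
    [[-0.01,-0.06,0.13],[0,0,0],0.45],
    [[-0.02,-0.12,0.13],[0,0,0],0.4],
    [[-0.03,-0.18,0.13],[0,0,0],0.4]
  ]
}}

```text
clock: 17.48
position: [0.5048, -0.0628, 0.1912]
tcp_rot: [0.707, 0.707, 0.0, 0.001]
force: [0.5, -0.3, 0.8]
opening: 0.0526
grasp_force: 0.0
```

>>> {"api": "step_arm", "payload": {
  "steps": [
    [[-0.02,-0.055,0],[0,0,0],0.35],
    [[-0.03,-0.11,0],[0,0,0],0.35],
    [[-0.05,-0.165,0],[0,0,0],0.35],
    [[-0.065,-0.22,0],[0,0,0],0.35],
    [[-0.072,-0.26,-0.04],[0,0,0],0.35],
    [[-0.072,-0.26,-0.07],[0,0,0],0.35],
    [[-0.072,-0.26,-0.07],[0,0,0],0.35]
  ]
}}

```text
clock: 18.35
position: [0.431, -0.3201, 0.1184]
tcp_rot: [0.708, 0.706, -0.0, -0.003]
force: [0.3, 0.8, -0.4]
opening: 0.0573
grasp_force: 0.0
```

```bash
python3 - <<'E'
from h import *
s,p,d=shot('wrist'); print(s['position'],s['grasp_force'],s['opening']); print(proj([.433,-.3195,.024],s))
hsv=cv2.cvtColor(p,cv2.COLOR_RGB2HSV); m=((hsv[...,0]>20)&(hsv[...,0]<35)&(hsv[...,1]>45)&(hsv[...,2]>120)).astype(np.uint8)
n,l,st,ce=cv2.connectedComponentsWithStats(m)
for i in range(1,n):
    if st[i,4]>150: print(st[i],ce[i],onz('wrist',ce[i],.020,s))
s,p,d=shot('top');C=cloud('top',d)
m=((C[...,2]>0.02)&(C[...,2]<0.16)&(C[...,0]>0.35)&(C[...,0]<0.59)&(C[...,1]<-.14)).astype(np.uint8)
m=(C[...,2]>.08)&(C[...,2]<.1)&(C[...,1]<-.17)&(C[...,1]>-.25)&(C[...,0]>.45)&(C[...,0]<.53);print(C[m].mean(0),m.sum())
E
```

```text
[ 0.43101165 -0.32009677  0.11838263] 0.0 0.05727886474332687
[320.80707781 245.1922185 ]
[627  98  13  30 189] [634.25396825 112.74603175] [ 0.71951535 -0.19605136  0.02      ]
[297 225  40  41 700] [316.93428571 244.9       ] [ 0.43018974 -0.32045623  0.02      ]
[ 0.48776787 -0.21103318  0.09366148] 109
```

>>> {"api": "step_arm", "payload": {
  "newtons": 15,
  "steps": [
    [[0,0,-0.05],[0,0,0],0.35],
    [[0,0,-0.09],[0,0,0],0.35],
    [[0,0,-0.112],[0,0,0],0.35],
    [[0,0,-0.112],[0,0,0],0.35],
    [[0,0,-0.112],[0,0,0],1],
    [[0,0,-0.112],[0,0,0],1],
    [[0,0,-0.112],[0,0,0],1],
    [[0,0,-0.112],[0,0,0],1]
  ]
}}

```text
clock: 19.45
position: [0.4334, -0.3216, 0.0094]
tcp_rot: [0.707, 0.707, 0.0, 0.001]
force: [-1.3, 0.7, 7.8]
opening: 0.0296
grasp_force: 15.0
```

>>> {"api": "step_arm", "payload": {
  "steps": [
    [[0,0,0],[0,0,0],1],
    [[0,0,0.06],[0,0,0],1],
    [[0,0.01,0.12],[0,0,0],1],
    [[0.015,0.06,0.16],[0,0,0],1],
    [[0.03,0.12,0.16],[0,0,0],1],
    [[0.045,0.18,0.16],[0,0,0],1],
    [[0.06,0.235,0.16],[0,0,0],1],
    [[0.075,0.29,0.16],[0,0,0],1]
  ]
}}

```text
clock: 20.45
position: [0.5081, -0.0293, 0.1688]
tcp_rot: [0.707, 0.707, 0.0, 0.0]
force: [-0.6, -0.7, -0.6]
opening: 0.0294
grasp_force: 15.0
```

>>> {"api": "step_arm", "payload": {
  "steps": [
    [[0.015,0.05,0],[0,0,0],1],
    [[0.028,0.097,-0.02],[0,0,0],1],
    [[0.028,0.097,-0.06],[0,0,0],1],
    [[0.028,0.097,-0.06],[0,0,0],1]
  ]
}}

```text
clock: 20.95
position: [0.5331, 0.0664, 0.1062]
tcp_rot: [0.707, 0.707, -0.002, -0.002]
force: [-0.5, 0.1, -0.5]
opening: 0.0296
grasp_force: 15.0
```

```bash
python3 - <<'E'
from h import *
s,p,d=shot('wrist'); print(s['position'],s['grasp_force'],s['opening'])
save(p,'w7.png',(150,100,470,400),1.5)
E
```

```text
[0.53305936 0.06642261 0.1062396 ] 14.999746084213257 0.02957032761494592
```

View pics/w7.png

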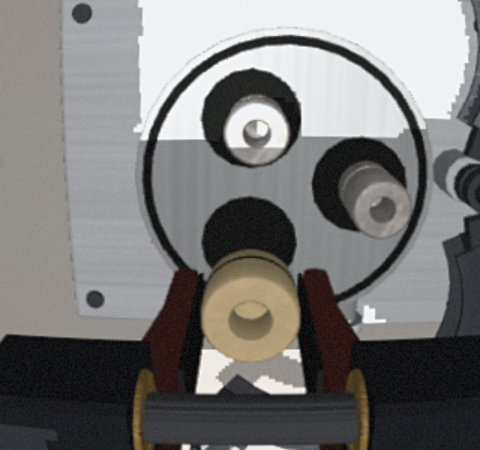

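```bash
python3 - <<'E'
from h import *
s=dict(position=np.array([0.53306,0.06642,0.10624]),tcp_rot=[.707,.707,-.002,-.002])
s['tcp_rot']=np.array(s['tcp_rot'])/np.linalg.norm(s['tcp_rot'])
f=lambda u,v:(150+u/1.5,100+v/1.5)
for nm,uv,z in [('padC',f(249,243),.05),('padB',f(251,117),.05),('padA',f(358,184),.05),('tB',f(257,132),.084),('tA',f(382,209),.084),('held',f(251,319),.118)]: print(nm,onz('wrist',uv,z,s).round(4))
E
```

```text
padC [0.5317 0.0671 0.05  ]
padB [0.5325 0.1194 0.05  ]
padA [0.5761 0.0925 0.05  ]
tB [0.5347 0.1181 0.084 ]
tA [0.5786 0.0915 0.084 ]
held [0.5329 0.0666 0.118 ]
```

>>> {"api": "step_arm", "payload": {
  "steps": [
    [[-0.001,0.001,-0.025],[0,0,0],1],
    [[-0.001,0.001,-0.04],[0,0,0],1],
    [[-0.001,0.001,-0.045],[0,0,0],1],
    [[-0.001,0.001,-0.045],[0,0,0],1]
  ]
}}

```text
clock: 21.5
position: [0.5352, 0.0665, 0.0638]
tcp_rot: [0.708, 0.707, 0.0, 0.0]
force: [-0.2, -0.3, -0.4]
opening: 0.0298
grasp_force: 15.0
```

>>> {"api": "step_arm", "payload": {
  "steps": [
    [[0,0,-0.001],[0,0,0],1],
    [[0,0,-0.002],[0,0,0],1]
  ]
}}

```text
clock: 21.75
position: [0.5353, 0.0668, 0.0619]
tcp_rot: [0.707, 0.707, 0.0, 0.0]
force: [-1.2, 1.1, -0.2]
opening: 0.0294
grasp_force: 15.0
```

>>> {"api": "step_arm", "payload": {
  "steps": [
    [[0,0,-0.001],[0,0,0],1],
    [[0,0,-0.002],[0,0,0],1]
  ]
}}

```text
clock: 22.0
position: [0.535, 0.0669, 0.0595]
tcp_rot: [0.707, 0.707, 0.0, 0.0]
force: [-0.4, 0.6, -1.9]
opening: 0.0294
grasp_force: 15.0
```

>>> {"api": "step_arm", "payload": {
  "steps": [
    [[-0.003,0,-0.001],[0,0,0],1],
    [[-0.003,0,-0.002],[0,0,0],1],
    [[-0.003,0,-0.002],[0,0,0],1]
  ]
}}

```text
clock: 22.38
position: [0.5316, 0.0669, 0.0575]
tcp_rot: [0.707, 0.707, -0.0, -0.0]
force: [-0.9, 0.4, -0.8]
opening: 0.0295
grasp_force: 15.0
```

>>> {"api": "step_arm", "payload": {
  "steps": [
    [[0,0,-0.001],[0,0,0],1],
    [[0,0,-0.001],[0,0,0],1]
  ]
}}

```text
clock: 22.62
position: [0.5317, 0.0669, 0.0574]
tcp_rot: [0.707, 0.707, -0.0, -0.0]
force: [-2.8, -0.4, 11.4]
opening: 0.0295
grasp_force: 15.0
```

>>> {"api": "step_arm", "payload": {
  "steps": [
    [[0,0,0],[0,0,0],0.55],
    [[0,0,0],[0,0,0],0.55],
    [[0,0,0],[0,0,0],0.55],
    [[0,0,0.05],[0,0,0],0.55],
    [[0,0,0.1],[0,0,0],0.5],
    [[0,-0.05,0.13],[0,0,0],0.4],
    [[0,-0.06,0.13],[0,0,0],0.4],
    [[0,-0.06,0.13],[0,0,0],0.4]
  ]
}}

```text
clock: 23.62
position: [0.5313, 0.0066, 0.1858]
tcp_rot: [0.708, 0.706, -0.0, -0.001]
force: [0.1, 0.3, -0.6]
opening: 0.0527
grasp_force: 0.0
```

```bash
python3 - <<'E'
from h import *
s,p,d=shot('wrist'); print(s['position'],s['tcp_rot'],s['opening']); save(p,'w8.png',(100,60,500,340),2)
np.savez('/tmp/w8',p=p,d=d,pos=s['position'],q=s['tcp_rot'])
E
```

```text
[0.53133371 0.00656229 0.18575753] [ 7.08111796e-01  7.06100036e-01 -2.22399069e-04 -6.11822724e-04] 0.05272972737188922
```

View pics/w8.png

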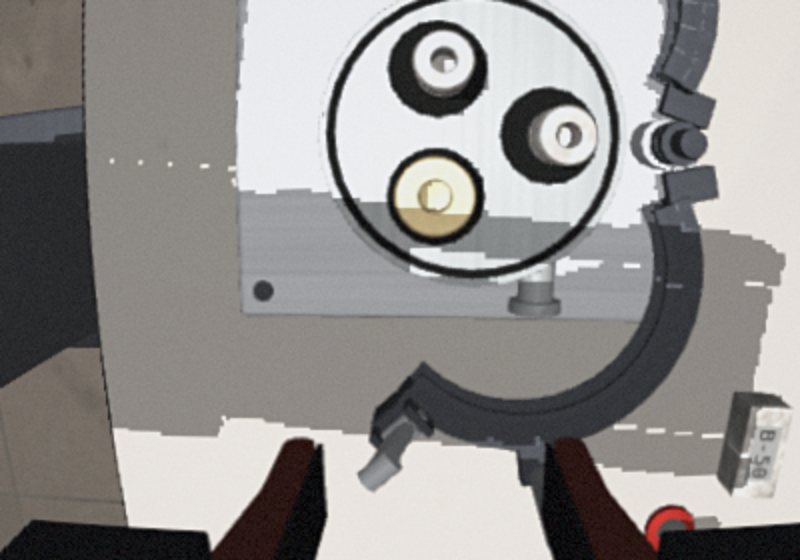

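>>> {"api": "step_arm", "payload": {
  "newtons": 40,
  "steps": [
    [[-0.01,-0.06,0],[0,0,0],0.35],
    [[-0.02,-0.12,0],[0,0,0],0.35],
    [[-0.03,-0.18,0],[0,0,0],0.35],
    [[-0.044,-0.218,0],[0,0,0],0.35],
    [[-0.044,-0.218,-0.02],[0,0,0],0.35],
    [[-0.044,-0.218,-0.02],[0,0,0],0.35]
  ]
}}

```text
clock: 24.42
position: [0.4861, -0.2096, 0.1639]
tcp_rot: [0.708, 0.707, -0.001, -0.003]
force: [0.3, 0.1, 0.6]
opening: 0.0572
grasp_force: 0.0
```

All three parts stand inside their pads, with the groove centre at crop (472,137), the ring hinge at (688,145) and the latch at (400,430). Next I locate the knob from wrist depth.

```bash
cat >> h.py <<'E'
def wcloud(d,s):
    m=camera_model('wrist');f=240/np.tan(np.radians(m['vfov'])/2)
    v,u=np.mgrid[:480,:640]; a=u-m['cx'];b=v-m['cy'];r=np.hypot(a,b)+1e-9;t=np.tan(r/f)
    P=np.stack([a/r*t*d,b/r*t*d,d],-1); T=np.array(m['tool_from_camera']);R=Ro.from_quat(s['tcp_rot']).as_matrix()
    return (P@T[:3,:3].T+T[:3,3])@R.T+s['position']
def mid(C,z0,z1,c,r):
    m=(C[...,2]>z0)&(C[...,2]<z1)&(np.hypot(C[...,0]-c[0],C[...,1]-c[1])<r)
    q=C[m][:,:2].astype(np.float32); (o,rr)=cv2.minEnclosingCircle(q) if len(q) else (None,None); return o,rr,len(q),np.median(C[m][:,2]) if len(q) else None,q.mean(0)
E
python3 - <<'E'
from h import *
z=np.load('/tmp/w8.npz'); s8=dict(position=z['pos'],tcp_rot=z['q'])
f=lambda u,v:(100+u/2,60+v/2)
for nm,uv,h in [('groove',f(472,137),.046),('A',f(549,136),.05),('B',f(438,67),.05),('C',f(436,196),.05),('hinge',f(688,145),.07),('latchtip',f(375,478),.1),('Rpost',f(530,465),.07)]: print(nm,onz('wrist',uv,h,s8).round(4))
# groove circle: dark pixels r 48..62mm from seat
p=z['p']; ys,xs=np.where(p.max(2)<60); P=np.array([onz('wrist',(x,y),.046,s8)[:2] for x,y in zip(xs,ys)]); r=np.hypot(P[:,0]-.547,P[:,1]-.0925); k=(r>.051)&(r<.061); Q=P[k]
A=np.c_[2*Q,np.ones(len(Q))]; x=np.linalg.lstsq(A,(Q**2).sum(1),rcond=None)[0]; print('groove fit',x[:2],np.sqrt(x[2]+x[0]**2+x[1]**2),k.sum())
s,p,d=shot('wrist'); C=wcloud(d,s); print(s['position'])
print('knob',mid(C,.088,.105,(.488,-.211),.05)); print('dome',mid(C,.05,.075,(.488,-.211),.09)); print('flange',mid(C,.005,.014,(.488,-.211),.075))
print('knob px',proj([.488,-.211,.094],s))
E
```

```text
groove [0.5462 0.0908 0.046 ]
A [0.5768 0.0916 0.05  ]
B [0.5327 0.1189 0.05  ]
C [0.5318 0.0669 0.05  ]
hinge [0.6284 0.0902 0.07  ]
latchtip [ 0.5091 -0.0318  0.1   ]
Rpost [ 0.5701 -0.0402  0.07  ]Traceback (most recent call last):
  File "<stdin>", line 6, in <module>
  File "h.py", line 20, in onz
    o,d=ray(n,uv,s); return (o+d*(z-o[2])/d[2])
        ~~~^^^^^^^^
  File "h.py", line 10, in ray
    m=camera_model(n); f=240/np.tan(np.radians(m['vfov'])/2)
ValueError: time passes only in moves, steps and waits
```

```bash
sed -i '/^from scipy/a import functools; camera_model=functools.lru_cache(camera_model)' h.py
python3 - <<'E'
from h import *
z=np.load('/tmp/w8.npz'); s8=dict(position=z['pos'],tcp_rot=z['q'])
p=z['p']; ys,xs=np.where(p.max(2)<60); P=np.array([onz('wrist',(x,y),.046,s8)[:2] for x,y in zip(xs,ys) if y<250]); r=np.hypot(P[:,0]-.547,P[:,1]-.0925); k=(r>.051)&(r<.061); Q=P[k]
A=np.c_[2*Q,np.ones(len(Q))]; x=np.linalg.lstsq(A,(Q**2).sum(1),rcond=None)[0]; print('groove fit',x[:2],np.sqrt(x[2]+x[0]**2+x[1]**2),k.sum())
s,p,d=shot('wrist'); C=wcloud(d,s); print(s['position'])
print('knob',mid(C,.088,.105,(.488,-.211),.05)); print('dome',mid(C,.05,.075,(.488,-.211),.09)); print('flange',mid(C,.005,.014,(.488,-.211),.075))
print('knob px',proj([.488,-.211,.094],s))
E
```

```text
groove fit [0.5467378  0.09264789] 0.0576713634195759 1412
[ 0.48614731 -0.20955226  0.16394274]
knob ((0.48886847496032715, -0.21127566695213318), 0.013433516956865788, 1145, np.float64(0.09384850982910126), array([ 0.4888602 , -0.20994149], dtype=float32))
dome ((0.488871306180954, -0.21129265427589417), 0.05636512488126755, 15097, np.float64(0.06637426841191155), array([ 0.48867497, -0.2059047 ], dtype=float32))
flange ((0.4890981614589691, -0.2007238119840622), 0.061686813831329346, 1205, np.float64(0.010186771941366829), array([ 0.48731288, -0.16455713], dtype=float32))
knob px [320.92206897 258.6132456 ]
```

>>> {"api": "step_arm", "payload": {
  "steps": [
    [[0.003,-0.002,-0.03],[0,0,0],0.35],
    [[0.003,-0.002,-0.06],[0,0,0],0.35],
    [[0.003,-0.002,-0.085],[0,0,0],0.35],
    [[0.003,-0.002,-0.085],[0,0,0],0.35],
    [[0.003,-0.002,-0.085],[0,0,0],0.35]
  ]
}}

```text
clock: 25.1
position: [0.4917, -0.2128, 0.0823]
tcp_rot: [0.707, 0.707, 0.0, 0.0]
force: [-0.4, 0.6, -0.3]
opening: 0.0572
grasp_force: 0.0
```

>>> {"api": "step_arm", "payload": {
  "steps": [
    [[-0.003,0.001,-0.008],[0,0,0],0.35],
    [[-0.003,0.001,-0.011],[0,0,0],0.35],
    [[-0.003,0.001,-0.011],[0,0,0],1],
    [[-0.003,0.001,-0.011],[0,0,0],1],
    [[-0.003,0.001,-0.011],[0,0,0],1],
    [[-0.003,0.001,-0.011],[0,0,0],1],
    [[-0.003,0.001,-0.011],[0,0,0],1]
  ]
}}

```text
clock: 25.98
position: [0.4883, -0.2123, 0.0706]
tcp_rot: [0.707, 0.707, 0.0, 0.0]
force: [0.8, -0.6, 0.5]
opening: 0.0252
grasp_force: 40.0
```

>>> {"api": "step_arm", "payload": {
  "steps": [
    [[0,0,0.03],[0,0,0],1],
    [[0,0,0.07],[0,0,0],1],
    [[0,0,0.11],[0,0,0],1],
    [[0,0.02,0.14],[0,0,0],1],
    [[0.01,0.06,0.14],[0,0,0],1],
    [[0.02,0.1,0.14],[0,0,0],1],
    [[0.03,0.145,0.14],[0,0,0],1],
    [[0.04,0.19,0.14],[0,0,0],1]
  ]
}}

```text
clock: 26.98
position: [0.5272, -0.0207, 0.2099]
tcp_rot: [0.708, 0.707, -0.001, -0.001]
force: [0.4, -0.1, -3.2]
opening: 0.0253
grasp_force: 40.0
```

>>> {"api": "step_arm", "payload": {
  "steps": [
    [[0.005,0.04,0],[0,0,0],1],
    [[0.012,0.08,0],[0,0,0],1],
    [[0.018,0.11,0],[0,0,0],1],
    [[0.018,0.114,0],[0,0,0],1],
    [[0.018,0.114,-0.01],[0,0,0],1],
    [[0.018,0.114,-0.01],[0,0,0],1]
  ]
}}

```text
clock: 27.72
position: [0.5445, 0.0907, 0.199]
tcp_rot: [0.708, 0.706, -0.001, -0.001]
force: [-0.2, 0.5, -3.1]
opening: 0.0255
grasp_force: 40.0
```

```bash
python3 - <<'E'
from h import *
s,p,d=shot('wrist'); C=wcloud(d,s); print(s['position'],s['tcp_rot'].round(4),s['force'],s['opening'])
z=s['position'][2]
print('knob',mid(C,z+.015,z+.032,s['position'],.05)); print('dome',mid(C,z-.02,z+.003,s['position'],.09))
E
```

```text
[0.54452709 0.09072771 0.19904489] [ 0.7078  0.7064 -0.0013 -0.0009] [-0.24135246  0.5492114  -3.08802257] 0.02550670802784348
knob ((0.5442617535591125, 0.09966962784528732), 0.022416802123188972, 3815, np.float64(0.2222579288129632), array([0.54407936, 0.09565416], dtype=float32))
dome ((0.5439295768737793, 0.09194935113191605), 0.05598815158009529, 22937, np.float64(0.1947708937865883), array([0.5439703 , 0.11145247], dtype=float32))
```

>>> {"api": "step_arm", "payload": {
  "steps": [
    [[0.002,0.001,-0.015],[0,0,0],1],
    [[0.002,0.001,-0.03],[0,0,0],1],
    [[0.002,0.001,-0.034],[0,0,0],1],
    [[0.002,0.001,-0.034],[0,0,0],1],
    [[0.002,0.001,-0.034],[0,0,0],1]
  ]
}}

```text
clock: 28.4
position: [0.5482, 0.0929, 0.1667]
tcp_rot: [0.707, 0.707, 0.0, 0.0]
force: [1.3, -0.3, -2.9]
opening: 0.0254
grasp_force: 40.0
```

```bash
python3 - <<'E'
from h import *
s,p,d=shot('wrist'); C=wcloud(d,s); print(s['position'],s['tcp_rot'].round(4),s['force'],s['opening'])
z=s['position'][2]
print('dome',mid(C,z-.02,z+.003,s['position'],.09))
E
```

```text
[0.54823454 0.09288048 0.16674703] [7.074e-01 7.068e-01 2.000e-04 1.000e-04] [ 1.2870282  -0.27727808 -2.92609713] 0.025359457897983
dome ((0.5476869344711304, 0.0945705696940422), 0.05588247999548912, 22946, np.float64(0.16247860816532417), array([0.54764146, 0.11361205], dtype=float32))
```

>>> {"api": "step_arm", "payload": {
  "steps": [
    [[-0.001,-0.0015,-0.01],[0,0,0],1],
    [[-0.001,-0.0015,-0.025],[0,0,0],1],
    [[-0.001,-0.0015,-0.04],[0,0,0],1],
    [[-0.001,-0.0015,-0.046],[0,0,0],1],
    [[-0.001,-0.0015,-0.046],[0,0,0],1]
  ]
}}

```text
clock: 29.08
position: [0.5464, 0.0913, 0.1196]
tcp_rot: [0.707, 0.707, -0.001, -0.001]
force: [-0.1, 0.3, -3.1]
opening: 0.0251
grasp_force: 40.0
```

```bash
python3 - <<'E'
from h import *
s,p,d=shot('wrist'); C=wcloud(d,s); print(s['position'],s['tcp_rot'].round(4),s['force'],s['opening'])
z=s['position'][2]
print('dome',mid(C,z-.02,z+.003,s['position'],.09))
E
```

```text
[0.5463888  0.09133584 0.11960225] [ 7.074e-01  7.068e-01 -6.000e-04 -6.000e-04] [-0.07349682  0.33786953 -3.10757867] 0.025121381596973164
dome ((0.5459203124046326, 0.09253555536270142), 0.056029535830020905, 22901, np.float64(0.11533218282955997), array([0.5457866, 0.1120611], dtype=float32))
```

Within 1 mm of the seat. Lowering to contact.

>>> {"api": "step_arm", "payload": {
  "steps": [
    [[0.0005,0,-0.002],[0,0,0],1],
    [[0.0005,0,-0.003],[0,0,0],1],
    [[0.0005,0,-0.003],[0,0,0],1]
  ]
}}

```text
clock: 29.5
position: [0.5475, 0.0913, 0.1176]
tcp_rot: [0.707, 0.707, 0.0, 0.0]
force: [-0.2, -0.5, -3.7]
opening: 0.0249
grasp_force: 40.0
```

>>> {"api": "step_arm", "payload": {
  "steps": [
    [[0,0,-0.001],[0,0,0],1],
    [[0,0,-0.002],[0,0,0],1],
    [[0,0,-0.002],[0,0,0],1]
  ]
}}

```text
clock: 29.88
position: [0.5473, 0.0913, 0.1154]
tcp_rot: [0.707, 0.707, -0.0, -0.0]
force: [-0.5, 0.3, -2.6]
opening: 0.0253
grasp_force: 40.0
```

>>> {"api": "step_arm", "payload": {
  "steps": [
    [[0,0,-0.001],[0,0,0],1],
    [[0,0,-0.001],[0,0,0],1]
  ]
}}

```text
clock: 30.12
position: [0.5475, 0.0914, 0.1147]
tcp_rot: [0.707, 0.707, 0.0, 0.0]
force: [-1.0, 0.2, 0.4]
opening: 0.0253
grasp_force: 40.0
```

>>> {"api": "step_arm", "payload": {
  "steps": [
    [[0,0,-0.001],[0,0,0],1],
    [[0,0,-0.001],[0,0,0],1]
  ]
}}

```text
clock: 30.38
position: [0.5475, 0.0914, 0.1146]
tcp_rot: [0.707, 0.707, 0.0, 0.0]
force: [-4.0, -0.6, 8.6]
opening: 0.0252
grasp_force: 40.0
```

>>> {"api": "step_arm", "payload": {
  "steps": [
    [[0,0,0],[0,0,0],0.5],
    [[0,0,0],[0,0,0],0.5],
    [[0,0,0.005],[0,0,0],0.5],
    [[0,0,0.04],[0,0,0],0.5],
    [[0,-0.03,0.09],[0,0,0],0.5],
    [[0,-0.09,0.1],[0,0,0],0.5],
    [[0.01,-0.13,0.1],[0,0,0],0.5],
    [[0.01,-0.13,0.1],[0,0,0],0.5]
  ]
}}

```text
clock: 31.38
position: [0.5584, -0.0413, 0.2141]
tcp_rot: [0.709, 0.705, 0.0, 0.001]
force: [0.2, -0.2, -0.5]
opening: 0.0439
grasp_force: 0.0
```

```bash
python3 - <<'E'
from h import *
s,p,d=shot('wrist'); C=wcloud(d,s); print(s['position'])
save(p,'w9.png',sc=1.2)
print('dome',mid(C,.1,.118,(.547,.0926),.07),'knob',mid(C,.125,.145,(.547,.0926),.03))
fl=mid(C,.045,.06,(.547,.0926),.064); print('flange',fl)
print('Rpin px',proj([.577,-.056,.112],s))
print('Rpin',mid(C,.1,.12,(.577,-.056),.04),'Lpin',mid(C,.1,.12,(.587,.2355),.05),'latch',mid(C,.075,.13,(.508,-.03),.035))
print('gauge',mid(C,.06,.11,(.61,-.1),.06))
E
```

```text
[ 0.55841523 -0.04128906  0.21410588]
dome ((0.5469080209732056, 0.09215018898248672), 0.05592191591858864, 15530, np.float64(0.11058308241079101), array([0.5475389 , 0.08801227], dtype=float32)) knob ((0.5468109846115112, 0.09200417250394821), 0.013325140811502934, 1274, np.float64(0.13795988549728266), array([0.5471162 , 0.09072018], dtype=float32))
flange ((0.5507074594497681, 0.07532380521297455), 0.06042822450399399, 911, np.float64(0.05422159264789181), array([0.55752486, 0.04361929], dtype=float32))
Rpin px [342.00350812 260.99969108]
Rpin ((0.5775803327560425, -0.05321269854903221), 0.005902017932385206, 232, np.float64(0.11157855422536406), array([ 0.57752466, -0.05222687], dtype=float32)) Lpin (None, None, 0, None, array([nan, nan], dtype=float32)) latch ((0.5130330324172974, -0.02289017289876938), 0.008846181444823742, 364, np.float64(0.11702624311624596), array([ 0.51422185, -0.02162078], dtype=float32))
gauge ((0.618230938911438, -0.0859060063958168), 0.05630281940102577, 760, np.float64(0.09819324454845368), array([ 0.65010333, -0.10184384], dtype=float32))h.py:45: RuntimeWarning: Mean of empty slice.
  q=C[m][:,:2].astype(np.float32); (o,rr)=cv2.minEnclosingCircle(q) if len(q) else (None,None); return o,rr,len(q),np.median(C[m][:,2]) if len(q) else None,q.mean(0)
  ret = um.true_divide(
```

View pics/w9.png

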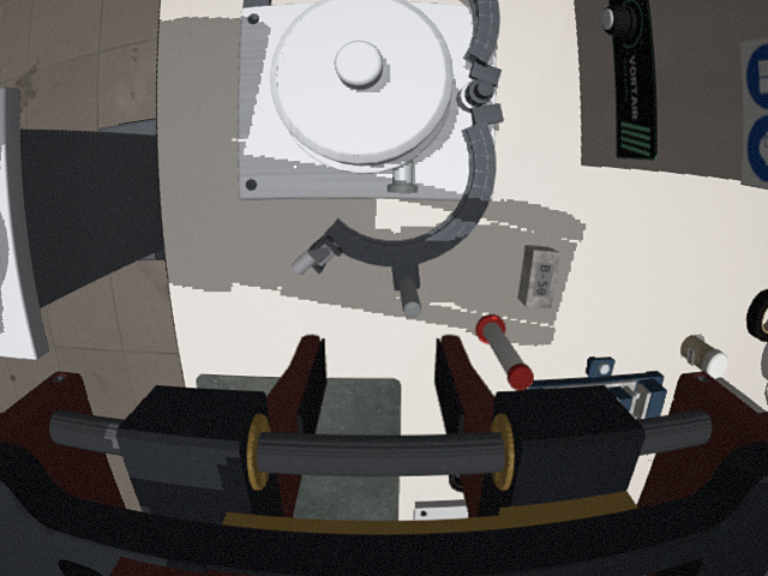

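The cover is seated squarely, with its centre within 1 mm and the knob top at z = 0.138. The right pin top is at (411,308) in the picture, the latch stands up at (315,258), and the gauge is clear.

>>> {"api": "step_arm", "payload": {
  "newtons": 12,
  "steps": [
    [[0.018,-0.012,-0.04],[0,0,0],0.5],
    [[0.018,-0.012,-0.08],[0,0,0],0.5],
    [[0.018,-0.012,-0.12],[0,0,0],0.5],
    [[0.018,-0.012,-0.135],[0,0,0],0.5],
    [[0.018,-0.012,-0.135],[0,0,0],1],
    [[0.018,-0.012,-0.135],[0,0,0],1],
    [[0.018,-0.012,-0.135],[0,0,0],1],
    [[0.018,-0.012,-0.135],[0,0,0],1]
  ]
}}

```text
clock: 32.42
position: [0.5769, -0.0507, 0.0798]
tcp_rot: [0.708, 0.707, 0.001, 0.001]
force: [0.2, 1.3, 3.4]
opening: 0.012
grasp_force: 12.0
```

>>> {"api": "step_arm", "payload": {
  "newtons": 25,
  "steps": [
    [[-0.012,0.005,0],[0,0,0],1],
    [[-0.023,0.011,0],[0,0,0],1],
    [[-0.035,0.018,0],[0,0,0],1],
    [[-0.045,0.026,0],[0,0,0],1],
    [[-0.055,0.036,0],[0,0,0],1],
    [[-0.064,0.045,0],[0,0,0],1],
    [[-0.07,0.053,0],[0,0,0],1],
    [[-0.075,0.06,0],[0,0,0],1]
  ]
}}

```text
clock: 33.42
position: [0.5007, 0.009, 0.0796]
tcp_rot: [0.707, 0.707, 0.0, 0.001]
force: [1.1, -2.1, 7.3]
opening: 0.0116
grasp_force: 25.0
```

>>> {"api": "step_arm", "payload": {
  "steps": [
    [[-0.004,0.007,0],[0,0,0],1],
    [[-0.008,0.013,0],[0,0,0],1],
    [[-0.008,0.014,0],[0,0,0],1]
  ]
}}

```text
clock: 33.8
position: [0.4946, 0.02, 0.0796]
tcp_rot: [0.706, 0.708, -0.0, 0.004]
force: [4.8, -17.7, 1.9]
opening: 0.0116
grasp_force: 25.0
```

>>> {"api": "step_arm", "payload": {
  "steps": [
    [[-0.001,0.002,0],[0,0,0],1],
    [[-0.001,0.002,0],[0,0,0],1]
  ]
}}

```text
clock: 34.05
position: [0.4945, 0.0206, 0.0796]
tcp_rot: [0.706, 0.708, -0.001, 0.005]
force: [6.6, -22.5, -1.1]
opening: 0.0117
grasp_force: 25.0
```

>>> {"api": "step_arm", "payload": {
  "steps": [
    [[0.001,-0.002,0],[0,0,0],0.5],
    [[0.001,-0.002,0],[0,0,0],0.5],
    [[0.001,-0.002,0],[0,0,0],0.5],
    [[0,0,0.05],[0,0,0],0.5],
    [[0,0,0.1],[0,0,0],0.5],
    [[0.01,0.03,0.14],[0,0,0],0.5],
    [[0.035,0.08,0.14],[0,0,0],0.5],
    [[0.06,0.13,0.14],[0,0,0],0.5]
  ]
}}

```text
clock: 35.05
position: [0.5518, 0.1569, 0.2193]
tcp_rot: [0.708, 0.707, 0.0, 0.0]
force: [0.8, -0.2, 0.0]
opening: 0.0437
grasp_force: 0.0
```

>>> {"api": "step_arm", "payload": {
  "steps": [
    [[0.005,0.02,0],[0,0,0],0.5],
    [[0.005,0.02,0],[0,0,0],0.5],
    [[0.005,0.02,0],[0,0,0],0.5]
  ]
}}

```text
clock: 35.42
position: [0.5552, 0.1742, 0.218]
tcp_rot: [0.708, 0.707, -0.001, -0.0]
force: [0.1, -0.5, 0.2]
opening: 0.0442
grasp_force: 0.0
```

```bash
python3 - <<'E'
from h import *
s,p,d=shot('wrist'); C=wcloud(d,s); print(s['position'])
print(proj([.587,.2355,.112],s)); print('Lpin',mid(C,.1,.12,(.587,.2355),.04))
s,p,d=shot('top'); C=cloud('top',d); print('head/bar',mid(C,.14,.2,(.6,.39),.06))
E
```

```text
[0.55523213 0.17419191 0.21800765]
[361.81164934 159.16280541]
Lpin ((0.5875681638717651, 0.23938891291618347), 0.0060333251021802425, 228, np.float64(0.1120205580832388), array([0.5870347 , 0.23974028], dtype=float32))
head/bar ((0.568866491317749, 0.36853575706481934), 0.022180993109941483, 101, np.float64(0.17576980146843682), array([0.56951773, 0.36978897], dtype=float32))
```

>>> {"api": "step_arm", "payload": {
  "newtons": 25,
  "steps": [
    [[0.02,0.04,0],[0,0,0],0.5],
    [[0.032,0.064,-0.02],[0,0,0],0.5],
    [[0.032,0.064,-0.06],[0,0,0],0.5],
    [[0.032,0.064,-0.1],[0,0,0],0.5],
    [[0.032,0.064,-0.13],[0,0,0],0.5],
    [[0.032,0.064,-0.138],[0,0,0],0.5],
    [[0.032,0.064,-0.138],[0,0,0],1],
    [[0.032,0.064,-0.138],[0,0,0],1]
  ]
}}

```text
clock: 36.52
position: [0.5896, 0.2394, 0.0821]
tcp_rot: [0.708, 0.707, 0.001, 0.001]
force: [-0.3, -0.3, 0.4]
opening: 0.0276
grasp_force: 0.0
```

>>> {"api": "step_arm", "payload": {
  "steps": [
    [[0,0,0],[0,0,0],1],
    [[0,0,0],[0,0,0],1],
    [[0,0,0],[0,0,0],1]
  ]
}}

```text
clock: 36.9
position: [0.5889, 0.2396, 0.0815]
tcp_rot: [0.707, 0.707, 0.001, 0.0]
force: [-1.0, -0.6, 6.0]
opening: 0.0113
grasp_force: 25.0
```

>>> {"api": "step_arm", "payload": {
  "steps": [
    [[-0.011,-0.004,0],[0,0,0],1],
    [[-0.022,-0.008,0],[0,0,0],1],
    [[-0.034,-0.014,0],[0,0,0],1],
    [[-0.046,-0.022,0],[0,0,0],1],
    [[-0.057,-0.03,0],[0,0,0],1],
    [[-0.067,-0.039,0],[0,0,0],1],
    [[-0.074,-0.046,0],[0,0,0],1],
    [[-0.079,-0.053,0],[0,0,0],1]
  ]
}}

```text
clock: 37.9
position: [0.5096, 0.1866, 0.0815]
tcp_rot: [0.707, 0.707, 0.001, 0.0]
force: [0.4, 3.9, 8.1]
opening: 0.0114
grasp_force: 25.0
```

>>> {"api": "step_arm", "payload": {
  "steps": [
    [[-0.006,-0.009,0],[0,0,0],1],
    [[-0.011,-0.016,0],[0,0,0],1],
    [[-0.012,-0.018,0],[0,0,0],1]
  ]
}}

```text
clock: 38.28
position: [0.4977, 0.1684, 0.0815]
tcp_rot: [0.707, 0.707, 0.001, 0.0]
force: [0.6, 4.3, 7.6]
opening: 0.0114
grasp_force: 25.0
```

>>> {"api": "step_arm", "payload": {
  "steps": [
    [[-0.001,-0.002,0],[0,0,0],1],
    [[-0.001,-0.002,0],[0,0,0],1]
  ]
}}

```text
clock: 38.52
position: [0.4971, 0.1673, 0.0815]
tcp_rot: [0.708, 0.707, 0.002, 0.0]
force: [0.8, 5.8, 8.0]
opening: 0.0114
grasp_force: 25.0
```

Press on until the stop is felt.

>>> {"api": "step_arm", "payload": {
  "steps": [
    [[-0.001,-0.002,0],[0,0,0],1],
    [[-0.002,-0.003,0],[0,0,0],1],
    [[-0.002,-0.003,0],[0,0,0],1]
  ]
}}

```text
clock: 38.9
position: [0.4971, 0.167, 0.0816]
tcp_rot: [0.708, 0.706, 0.005, -0.0]
force: [4.6, 16.3, 1.2]
opening: 0.0112
grasp_force: 25.0
```

>>> {"api": "step_arm", "payload": {
  "steps": [
    [[0.002,0.003,0],[0,0,0],0.5],
    [[0.002,0.003,0],[0,0,0],0.5],
    [[0.002,0.003,0],[0,0,0],0.5],
    [[0.002,0.003,0.05],[0,0,0],0.5],
    [[0,0,0.11],[0,0,0],0.5],
    [[0,-0.05,0.15],[0,0,0],0.7],
    [[-0.01,-0.11,0.15],[0,0,0],1],
    [[-0.02,-0.165,0.15],[0,0,0],1]
  ]
}}

```text
clock: 39.9
position: [0.4739, -0.0036, 0.2311]
tcp_rot: [0.707, 0.707, 0.0, 0.001]
force: [0.7, -1.0, -0.0]
opening: 0.0173
grasp_force: 0.0
```

>>> {"api": "step_arm", "payload": {
  "steps": [
    [[0,-0.02,0],[0,0,0],1],
    [[0,-0.02,0],[0,0,0],1],
    [[0,-0.02,0],[0,0,0],1]
  ]
}}

```text
clock: 40.28
position: [0.4741, -0.0212, 0.2303]
tcp_rot: [0.708, 0.707, -0.0, -0.0]
force: [0.2, -0.4, 0.7]
opening: 0.0004
grasp_force: 0.0
```

```bash
python3 - <<'E'
from h import *
s,p,d=shot('wrist'); C=wcloud(d,s); print(s['position'],s['opening'])
save(p,'w10.png',(120,30,520,330),2)
print('Rpin',mid(C,.1,.12,(.4935,.0205),.02),'Lpin',mid(C,.1,.12,(.497,.167),.02),'knob',mid(C,.125,.145,(.547,.0926),.03),)
m=(C[...,0]<.487)&(C[...,0]>.44)&(abs(C[...,1]-.08)<.06)&(C[...,2]>.06)&(C[...,2]<.15)
v,u=np.where(m)
for a,b in [(.06,.07),(.07,.08),(.08,.09),(.09,.1),(.1,.11),(.11,.13)]:
    q=C[m]; k=(q[:,2]>a)&(q[:,2]<b); print(a,k.sum(), q[k].min(0).round(4) if k.any() else '', q[k].max(0).round(4) if k.any() else '')
E
```

```text
[ 0.47408142 -0.02115827  0.23025904] 0.00035973068951530667
Rpin ((0.49400562047958374, 0.019684601575136185), 0.006106858141720295, 202, np.float64(0.11191302546658206), array([0.4934763 , 0.02021333], dtype=float32)) Lpin ((0.4962957501411438, 0.16595570743083954), 0.005760600324720144, 122, np.float64(0.10992617922074925), array([0.4959368 , 0.16303283], dtype=float32)) knob ((0.5467379093170166, 0.092070572078228), 0.013423627242445946, 1107, np.float64(0.13786398811830453), array([0.5450579 , 0.09142087], dtype=float32))
0.06 256 [0.4546 0.0718 0.0603] [0.4789 0.0879 0.0699]
0.07 46 [0.4575 0.0743 0.0702] [0.4754 0.0866 0.0799]
0.08 50 [0.4599 0.0788 0.0803] [0.4729 0.0832 0.0896]
0.09 51 [0.4602 0.0811 0.0901] [0.4729 0.0847 0.0995]
0.1 44 [0.4606 0.0827 0.1   ] [0.4722 0.0842 0.1076]
0.11 225 [0.4599 0.0837 0.1136] [0.473  0.0921 0.121 ]
```

View pics/w10.png

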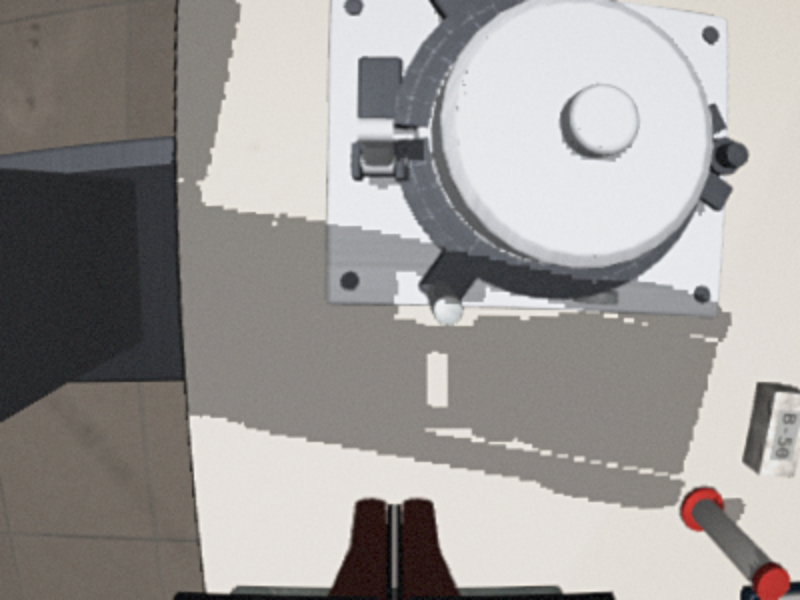

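The latch bar is at crop (378,130–150). It spans x 0.460–0.473, with its pivot near y 0.079 and its tip at y 0.088, z 0.118. Both ring halves look shut. I'll come down on its right side with closed fingers.

>>> {"api": "step_arm", "payload": {
  "steps": [
    [[-0.011,0.035,-0.02],[0,0,0],1],
    [[-0.011,0.066,-0.05],[0,0,0],1],
    [[-0.011,0.066,-0.09],[0,0,0],1],
    [[-0.011,0.066,-0.127],[0,0,0],1],
    [[-0.011,0.066,-0.127],[0,0,0],1]
  ]
}}

```text
clock: 40.95
position: [0.4608, 0.0456, 0.1014]
tcp_rot: [0.707, 0.707, -0.002, -0.002]
force: [0.2, -0.4, 0.4]
opening: 0.0002
grasp_force: 0.0
```

>>> {"api": "step_arm", "payload": {
  "steps": [
    [[0.003,0.012,0],[0,0,0],1],
    [[0.003,0.022,0],[0,0,0],1],
    [[0.003,0.034,0],[0,0,0],1],
    [[0.003,0.046,-0.005],[0,0,0],1],
    [[0.003,0.052,-0.01],[0,0,0],1],
    [[0.003,0.056,-0.015],[0,0,0],1],
    [[0.003,0.06,-0.022],[0,0,0],1],
    [[0.003,0.06,-0.028],[0,0,0],1]
  ]
}}

```text
clock: 41.95
position: [0.4661, 0.1045, 0.0748]
tcp_rot: [0.707, 0.707, -0.0, -0.0]
force: [-0.3, 0.9, 2.0]
opening: 0.0004
grasp_force: 0.8
```

>>> {"api": "step_arm", "payload": {
  "steps": [
    [[0,0,-0.004],[0,0,0],1],
    [[0,0,-0.005],[0,0,0],1]
  ]
}}

```text
clock: 42.2
position: [0.466, 0.1042, 0.07]
tcp_rot: [0.708, 0.707, -0.0, -0.0]
force: [0.4, 0.1, 0.8]
opening: 0.0006
grasp_force: 0.7
```

>>> {"api": "step_arm", "payload": {
  "steps": [
    [[0,0,-0.001],[0,0,0],1],
    [[0,0,-0.002],[0,0,0],1]
  ]
}}

```text
clock: 42.45
position: [0.4662, 0.1042, 0.0685]
tcp_rot: [0.707, 0.707, -0.0, -0.0]
force: [-0.8, 0.1, 1.8]
opening: 0.0006
grasp_force: 0.7
```

>>> {"api": "step_arm", "payload": {
  "steps": [
    [[0,0,-0.001],[0,0,0],1],
    [[0,0,-0.002],[0,0,0],1]
  ]
}}

```text
clock: 42.7
position: [0.4664, 0.1043, 0.0666]
tcp_rot: [0.707, 0.707, 0.0, -0.0]
force: [-3.1, 0.7, 10.4]
opening: -0.0
grasp_force: 5.1
```

>>> {"api": "step_arm", "payload": {
  "steps": [
    [[0,0,-0.001],[0,0,0],1],
    [[0,0,-0.001],[0,0,0],1]
  ]
}}

```text
clock: 42.95
position: [0.4664, 0.1044, 0.0664]
tcp_rot: [0.707, 0.707, 0.0, 0.0]
force: [-3.4, 0.5, 14.2]
opening: 0.0002
grasp_force: 7.1
```

>>> {"api": "step_arm", "payload": {
  "steps": [
    [[0,0,0.03],[0,0,0],1],
    [[0,0,0.08],[0,0,0],1],
    [[0,-0.03,0.14],[0,0,0],1],
    [[0,-0.09,0.17],[0,0,0],1],
    [[0,-0.13,0.17],[0,0,0],1],
    [[0,-0.13,0.17],[0,0,0],1]
  ]
}}

```text
clock: 43.7
position: [0.4671, -0.0285, 0.2363]
tcp_rot: [0.709, 0.705, 0.0, 0.001]
force: [0.3, 0.3, -0.7]
opening: 0.0003
grasp_force: 0.0
```

```bash
python3 - <<'E'
from h import *
s,p,d=shot('wrist'); C=wcloud(d,s); print(s['position'])
for n,a in dict(Rpin=(.1,.12,(.4935,.0205),.02),Lpin=(.1,.12,(.497,.167),.02),knob=(.125,.145,(.547,.0926),.03),dome=(.1,.118,(.547,.0926),.07)).items(): print(n,mid(C,*a)[:4])
m=(C[...,0]<.472)&(C[...,0]>.461)&(abs(C[...,1]-.1)<.05)&(C[...,2]>.05)&(C[...,2]<.14); q=C[m]
for y in np.arange(.07,.14,.008):
    k=abs(q[:,1]-y)<.004; print(y.round(3),k.sum(),np.median(q[k][:,2]).round(4) if k.any() else '')
s,p,d=shot('top'); C=cloud('top',d)
for n,a in dict(lamp=(.16,.2,(.58,.38),.09),gauge=(.05,.11,(.6,-.06),.08),loupe=(.015,.04,(.6,-.26),.06)).items():
    r=mid(C,*a); print(n,r)
E
```

```text
[ 0.46710504 -0.02851332  0.23626402]
Rpin ((0.4937158226966858, 0.019224630668759346), 0.006231529638171196, 204, np.float64(0.11195999084717949))
Lpin ((0.496629536151886, 0.16325870156288147), 0.004917636513710022, 36, np.float64(0.1034566235433574))
knob ((0.5464600920677185, 0.09214580059051514), 0.013256841339170933, 1052, np.float64(0.13781658094584953))
dome ((0.5467910766601562, 0.09225791692733765), 0.05638955160975456, 12737, np.float64(0.11045728635148991))
0.07 1 0.05
0.078 128 0.0678
0.086 110 0.0672
0.094 108 0.0668
0.102 99 0.0669
0.11 105 0.0668
0.118 104 0.0668
0.126 103 0.0668
0.134 67 0.0679
lamp ((0.5780943036079407, 0.3785511255264282), 0.08763322979211807, 942, np.float64(0.17442745527169268), array([0.60096335, 0.3880715 ], dtype=float32))
gauge ((0.6565654277801514, -0.11021681129932404), 0.009311062283813953, 65, np.float64(0.10145178511992745), array([ 0.6537424 , -0.10934195], dtype=float32))
loupe ((0.6400163173675537, -0.2478380799293518), 0.03501109033823013, 136, np.float64(0.029034983940917913), array([ 0.6419571 , -0.25966054], dtype=float32))
```

```bash
python3 -c "
from plant import *
print(sign_off())"
```

```text
the job is handed in; nothing more can be done
None
```

The job is handed in: the lamp arm is swung clear, the three parts stand on their own pads, the cover is seated, both ring halves are pushed shut to their stops, and the latch bar lies flat; I left the gauge, loupe and block alone (the sign-off gave no verdict).

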